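Switch on the handle borer with its key and hold a blank in its V-saddles

TASK

Get the handle borer ready for its next hole: take the switch key from the little wooden key block, push it fully down into the lock on the control box, turn it a quarter turn clockwise to its stop and leave it in there. Then lay the turned handle blank in the borer's two V-saddles, brass ferrule towards the drill and plain end against the end stop, and press it firmly down so that it bears on both sides of the V. Finish while still holding it pressed down there, with the gripper bearing on it, for the mate who pulls the feed lever, and leave the mallet, the clog and the wax jar where they are.

Things in the scene. Friction and masses are not known exactly. Their poses are not given: they have to be found in the camera images.
- key (a point): Switch key, upright in its wooden block (55 x 55 x 40 mm, fixed). Point: centre of its black grip, 40 mm wide (x), 12 mm thick (y, take it across this), 44 mm high. Below: collar 27 mm across, 5 mm thick, its underside 27 mm under the point; then a steel blade 18 (x) x 7 (y) x 28 mm, last 5 mm tapered, tip 55 mm under the point. z up. Fits either way round (half turn about z).
- lock (a point): Centre of the lock cylinder's top face on the grey control box (110 x 160 x 50 mm, fixed), 58 mm above the bench, in a bezel 56 mm across, 2 mm taller. Axes fixed to the box, z up. The slot, 19.6 x 8.6 mm, 30 mm deep, runs along this x when off. Key home: its collar lies on this face, its point 27 mm above. A red stop button, 38 mm across, 28 mm tall, stands 90 mm off along +y.
- lock_cylinder (a joint): Turn of the lock cylinder with its key: 0 off, as found; grows clockwise seen from above to a hard stop at 1.571 rad (on). Needs 0.06 N m, stays where it is left; the key has about 0.1 rad of play in the slot.
- blank (a point): Handle blank: beech cylinder 34 mm across, 125 mm long, about 0.1 kg, lying on a fixed board 10 mm thick between four corner chocks 10 mm high (its middle 80 mm are clear). Point: on its axis, half-way along the beech, 27 mm above the bench. x runs along the axis towards the brass ferrule; y, z across (it may roll a little).
- ferrule (a point): Centre of the outer end of the blank's brass ferrule, 27 mm across and 18 mm long, that stands out of one end of the beech: 80.5 mm from the blank's point along its x.
- cradle (a point): Where the blank's point must come, 105 mm above the bench: on the axis of the borer's two fixed 90 degree V-saddles, midway. x along the V to the drill, z up. Saddles 24 mm long, 68 wide, centred 43 mm either side along x, tops level with this point; the 62 mm gap between is clear down to 41 mm below it. End stop: face at x = -62.5 mm, 50 mm wide, 15 mm above this point.
- drill_tip (a point): Point of the 8 mm drill, on the V axis, 120 mm from the cradle's point along its x; behind it are chuck and motor, up to 192 mm above the bench, and a feed lever on the +y side.
- v_left: The V faces on the +y side of the cradle (both saddles): one contact line. Beech on steel hardly slips here: a blank held tightly half a millimetre to one side bears on one side only. Origin on the bench under the cradle's point, same axes.
- v_right: The V faces on the -y side of the cradle (both saddles): the other contact line. Origin and axes as v_left.
- handle_blank: The same blank as a whole; origin 17 mm from the blank's point along its own -z.
- mallet: Bystander: wooden mallet lying down, head 70 x 110 x 75 mm, handle 200 mm; origin under the middle of its head.
- clog: Bystander: wooden clog 250 mm long, 92 mm wide, 82 mm high; origin under its middle.
- wax_jar: Bystander: round jar 62 mm across, 75 mm high; origin under its middle.
Mind the look-alikes: they are no part of the job. There is more than one size of the handle_blank; the job needs the largest. Of the things that look like the part that bears lock, take the one that is nearest to the robot's base at the start.

How it is judged:
On the way, in this order (a step that is already met when the one before it is completed fails the run):
1. the key is pushed home in the lock (horizontal distance between key and lock below 0.004 m and z of key in the frame of lock between 0.015 and 0.031 m and angle between key's own z axis and vertical below 0.12 rad), for 0.1 s.
2. the lock is turned to its stop with the key home (all of step 1 and value of joint lock_cylinder above 1.35 rad), for 0.2 s.
3. the blank lies in the V-saddles, ferrule towards the drill, plain end at the stop (x of blank in the frame of cradle between -0.004 and 0.004 m and y of blank in the frame of cradle between -0.0025 and 0.0025 m and z of blank in the frame of cradle below 0.0025 m and angle between the x axis of blank and the x axis of cradle, either way round below 0.03 rad and x of ferrule in the frame of cradle above 0.05 m), for 0.2 s.
At the end, for the whole second after the job is handed in: Key home and upright in the lock, turned past 1.35 rad. Blank at rest within 4 mm of the cradle point along the V, 2.5 mm across and in height, within 0.03 rad of its axis, ferrule to the drill, pressing each side of the V with over 2 N, fingers on it with over 2 N (all of step 2 and all of step 3 and contact force between each of v_left, v_right, the fingers and handle_blank above 2 N and linear speed of handle_blank below 0.01 m/s); the arm keeps its last pose, push and grip.
It fails at once if the carpenter's mallet is moved by more than 30 mm (distance of mallet from where it was at the start of the episode above 0.03 m).
It fails at once if the wooden clog is moved by more than 30 mm (distance of clog from where it was at the start of the episode above 0.03 m).
It fails at once if the wax jar is moved by more than 30 mm (distance of wax_jar from where it was at the start of the episode above 0.03 m).
It also fails if it takes over 61 s, if anything falls off the work surface, if the arm or the gripper's body presses on something with over 40 N, if the wrist force passes 120 N, or if a joint passes its speed limit or range.

ROBOT

A 6-joint arm with a two-finger parallel gripper is mounted at the origin on the work surface. World frame = base frame: x ahead of the robot, y to its left, z up, the work surface at z = 0. Lengths are in m, angles in rad, forces in N, time in s.
With the tool pointing down it reaches from about 0.35 to 0.85 m from the base axis. Payload 8.1 kg.
Tool frame: the origin (TCP) lies at the centre of the arm's flange, where the gripper is bolted on; the fingertips stand 186 mm ahead of it and the grasp point (between the pads) lies 167 mm ahead of it; z points along the fingers, y is the direction in which the jaws open and shut (so a half turn about z gives the same grasp; the last joint's range is limited). The gripper opens to 93 mm and grips with 3 to 60 N. Pads are 15 mm wide; open, the fingers measure 128 mm over their backs; the gripper's body (75 mm by 188 mm) begins 65 mm behind the grasp point.
Start: joints at [1.018, 0.13, 1.488, -0, 1.523, -0.085], TCP at [0.271, 0.536, 0.405] pointing down, gripper open.
Joint ranges: [-2.96, 2.96], [-0.89, 2.26], [0.02, 2.5], [-1.34, 4.48], [0, 2.73], [-2.66, 2.66]. Speed limits (rad/s): [2.39, 2.39, 2.79, 3.14, 3.14, 3.14].

INTERFACE

Orientations are given as a rotation vector (axis times angle).
In Python, from plant import robot, viewer, order gives the robot as it stands.
- The arm moves only by the tool apply_moves, never from a script. Its argument "deltas" is a list of rows, each a list of 3 entries, a list of its own where there are three numbers: the finger opening in mm, from 0 to 93, then the shift along the tool's x, y, z in mm, then the turn about the tool's z in rad. In form: [[grip, [dx, dy, dz], yaw], ...]. A call has 1 to 5 rows; each row shifts and turns the commanded pose from where the row before left it, along the tool's axes as they then stand; what a row does not reach is not made up. A row lasts 1/8 s, in which the tool goes at most 62.5 mm and 10.7 degrees, less where a joint would pass 70% of its speed; a pose out of reach is approached as far as the arm can. A call is refused whole if a number of a shift passes 62.5 or a number of a turn 0.188, either way. A call with a gripper value outside its range is refused whole. The fingers move at their own pace and stop on an object; "grip_force" is the grip in N (left out, the last holds). Time passes only in rows, so rows that do not move let the fingers close. It gives the time, the measured TCP pose, the force and the opening at its end, in the units of the state.
- robot.read_state(): the state, without advancing time (a new reading comes with each control period).
- viewer.read_camera(name): name is "side" or "top" or "wrist"; returns the picture (420x560x3 uint8, blue, green, red); there is no depth.
- viewer.get_calibration(name): a dict with "fx", "fy", "cx", "cy" (pixels), "R" (3x3) and "t" (3): a world point X has camera coordinates R X + t. Camera axes: x right, y down, z forward; pixel columns grow to the right and rows downward; lengths in m; the calibration is good to about 2 mm. A picture is of the moment at which its call begins: read the wrist's pose just before it. get_calibration takes no time and is no camera call; for the wrist camera it gives the pose at the moment of the call.
- order.close_job(): hands the job in, once; it reports no verdict.
The state is a dict: "t": time; "q": joint angles; "dq": joint speeds; "joint_torque": joint torques, N m; "tool_pos": TCP position; "orientation": TCP orientation; "force": force on the tool from outside, world axes, zero at the start; "wrist_torque": the same for the moment, N m; "opening": finger opening in m.
Only numpy, scipy, OpenCV 4.12 (cv2) and the standard library are available. Lean on these libraries where they do the work, as an engineer would, in place of code of your own. Each camera call takes 0.05 s, during which the arm holds its last target. There are 200 camera calls.

## Working session

There is one attempt and no reset: what is moved stays moved. The work goes in short steps, Python scripts to look and compute and a tool call to move; the robot and the scene stay as the last step left them, time stands still between calls to the robot, and variables do not carry over. Pictures are saved under pics/ and viewed, about 8 in all and at most 12, crops included, and the job is handed in when it is done.

Besides the shell and the picture viewer there is one more tool, called after "Call:" as a command line: name --argument value ..., lists and objects as JSON in quotes. apply_moves: Moves the arm, as the interface text tells. Its arguments: {"type":"object","properties":{"deltas":{"type":"array"},"grip_force":{"type":"number"}},"required":["deltas"]}

```bash
mkdir -p pics; ls; cat > h.py <<'E'
import numpy as np, cv2
from scipy.spatial.transform import Rotation as Ro
from plant import robot, viewer, order
def cal(n):
    c=viewer.get_calibration(n); return c,np.array(c["R"]),np.array(c["t"]).ravel()
def proj(n,X,c=None):
    c,R,t=c or cal(n); p=np.atleast_2d(X)@R.T+t
    return np.c_[c["fx"]*p[:,0]/p[:,2]+c["cx"],c["fy"]*p[:,1]/p[:,2]+c["cy"]]
def back(n,uv,z,c=None):
    c,R,t=c or cal(n); uv=np.atleast_2d(uv).astype(float)
    d=np.c_[(uv[:,0]-c["cx"])/c["fx"],(uv[:,1]-c["cy"])/c["fy"],np.ones(len(uv))]@R
    o=-R.T@t; return o+d*((z-o[2])/d[:,2])[:,None]
def snap(n,f,crop=None,s=1.4):
    im=np.array(viewer.read_camera(n)); cv2.imwrite('pics/raw_'+f,im)
    if crop: im=im[crop[1]:crop[3],crop[0]:crop[2]]
    cv2.imwrite('pics/'+f,cv2.resize(im,None,fx=s,fy=s,interpolation=cv2.INTER_CUBIC)); return im
E
python3 - <<'E'
from h import *
s=robot.read_state(); print({k:np.round(v,3) for k,v in s.items()})
for n in('top','side','wrist'):
    c,R,t=cal(n); print(n,c['fx'],c['cx'],c['cy'],-R.T@t,R.round(2).tolist())
a=snap('top','t0.png'); snap('side','s0.png')
E
```

```text
pics
{'t': np.float64(0.0), 'q': array([ 1.018,  0.131,  1.489,  0.   ,  1.523, -0.085]), 'dq': array([ 0.002,  0.   ,  0.002, -0.001,  0.001,  0.   ]), 'joint_torque': array([-1.0000e-03, -5.5986e+01, -4.9174e+01,  7.7000e-02,  3.6000e-02,
       -0.0000e+00]), 'tool_pos': array([0.27 , 0.535, 0.404]), 'orientation': array([-7.280e-01, -3.055e+00,  3.000e-03]), 'force': array([0.099, 0.203, 0.757]), 'wrist_torque': array([-0.025,  0.008,  0.001]), 'opening': np.float64(0.093)}
top 382.588519037996 277.25401161546637 211.18805467583988 [0.47138849 0.08872854 1.03039616] [[0.03, -1.0, 0.03], [-0.99, -0.03, -0.1], [0.1, -0.02, -0.99]]
side 529.3426518683717 286.3896909101264 199.87826651138408 [ 0.50461284 -1.28358577  0.88037811] [[1.0, -0.05, -0.02], [-0.04, -0.5, -0.86], [0.03, 0.86, -0.5]]
wrist 323.64095538453614 282.1301763375323 210.15048441181318 [0.20584845 0.56779694 0.3830692 ] [[0.45, 0.89, -0.0], [0.86, -0.43, 0.26], [0.23, -0.12, -0.97]]
```

View pics/t0.png

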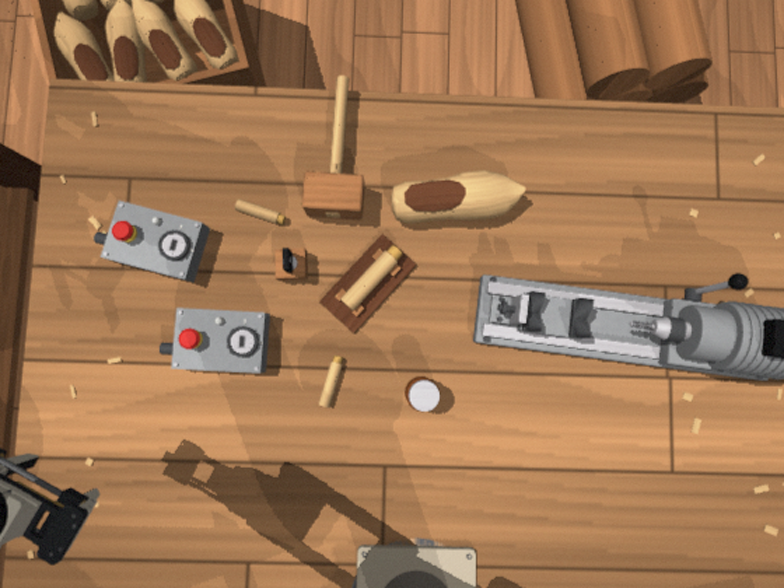

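View pics/s0.png

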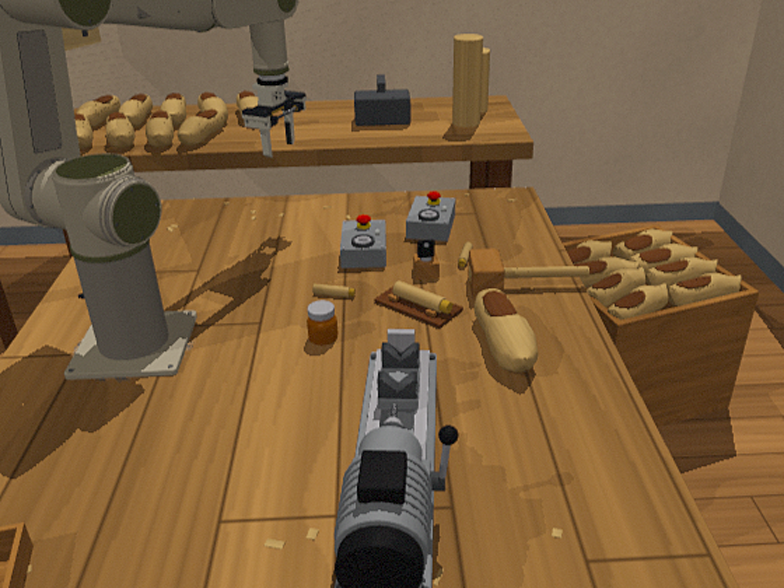

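```bash
python3 - <<'E'
from h import *
P={'key':((288,256),.084),'lockB':((243,342),.058),'lockA':((174,245),.058),'btnB':((190,338),.078),'blank':((370,279),.027),'ferr':((396,253),.027),'plain':((347,303),.027),'saddle1':((536,312),.105),'saddle2':((582,318),.105),'drill':((630,325),.105),'jar':((424,393),.075)}
for k,(p,z) in P.items(): print(k,back('top',np.array(p)/1.4,z).round(3))
im=cv2.imread('pics/raw_t0.png')[140:280,60:310]
cv2.imwrite('pics/c0.png',cv2.resize(im,None,fx=3.2,fy=3.2,interpolation=cv2.INTER_CUBIC))
s=robot.read_state(); print(Ro.from_rotvec(s['orientation']).as_matrix().round(3))
c,R,t=cal('wrist'); T=Ro.from_rotvec(s['orientation']).as_matrix()
print('cam in tool',T.T@(-R.T@t-s['tool_pos']),(R@T).round(3).tolist())
E
```

```text
key [[0.629 0.247 0.084]]
lockB [[0.475 0.325 0.058]]
lockA [[0.647 0.459 0.058]]
btnB [[0.479 0.413 0.078]]
blank [[0.6   0.101 0.027]]
ferr [[0.651 0.053 0.027]]
plain [[0.553 0.142 0.027]]
saddle1 [[ 0.541 -0.191  0.105]]
saddle2 [[ 0.533 -0.272  0.105]]
drill [[ 0.524 -0.357  0.105]]
jar [[ 0.394 -0.002  0.075]]
[[-0.893  0.451 -0.001]
 [ 0.451  0.893 -0.001]
 [ 0.    -0.002 -1.   ]]
cam in tool [ 0.07225943 -0.00011471  0.02064896] [[0.001, 1.0, 0.002], [-0.966, 0.002, -0.257], [-0.257, -0.001, 0.966]]
```

View pics/c0.png

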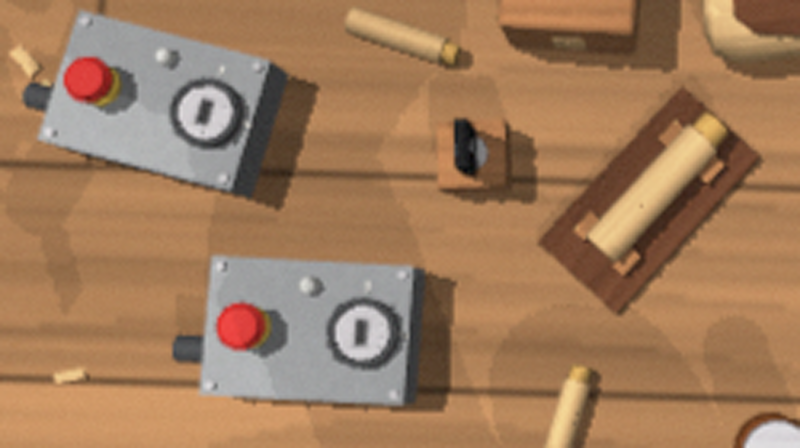

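```bash
cat >> h.py <<'E'
def go(p,th,off=0.167):
    "p: world point for grasp point; th: tool x angle; prints yaw, then shift in tool axes after the yaw (mm)"
    s=robot.read_state(); T=Ro.from_rotvec(s['orientation']).as_matrix()
    a=np.arctan2(T[1,0],T[0,0]); yaw=-((th-a+np.pi)%(2*np.pi)-np.pi)
    d=np.array(p)+[0,0,off]-s['tool_pos']; T2=np.array([[np.cos(th),np.sin(th),0],[np.sin(th),-np.cos(th),0],[0,0,-1.]]).T
    T2=np.c_[[np.cos(th),np.sin(th),0],[np.sin(th),-np.cos(th),0],[0,0,-1]]
    print('t',s['t'].round(2),'yaw',round(yaw,3),'shift',(T2.T@d*1000).round(1),'tilt',np.arccos(-T[2,2]).round(4),'pos',s['tool_pos'].round(4),'th',round(a,4),'F',s['force'].round(1),'op',s['opening'].round(4))
E
python3 - <<'E'
from h import *
k=back('top',np.array((288,258))/1.4,.075)[0]; print(k)
go([k[0],k[1],.18],np.pi)
E
```

```text
[0.62716641 0.24842922 0.075     ]Traceback (most recent call last):
  File "<stdin>", line 3, in <module>
  File "h.py", line 23, in go
    print('t',s['t'].round(2),'yaw',round(yaw,3),'shift',(T2.T@d*1000).round(1),'tilt',np.arccos(-T[2,2]).round(4),'pos',s['tool_pos'].round(4),'th',round(a,4),'F',s['force'].round(1),'op',s['opening'].round(4))
              ^^^^^^^^^^^^
AttributeError: 'float' object has no attribute 'round'
```

```bash
sed -i "s/s\['t'\].round(2)/round(float(s['t']),2)/; s/np.arccos(-T\[2,2\]).round(4)/round(float(np.arccos(min(1,-T[2,2]))),4)/; s/s\['opening'\].round(4)/round(float(s['opening']),4)/; /T2=np.array/s/ T2=np.array.*//" h.py; python3 - <<'E'
from h import *
go([.627,.248,.18],np.pi)
E
```

```text
t 0.1 yaw -0.468 shift [-356.6 -287.4   56.8] tilt 0.0016 pos [0.2704 0.5354 0.4038] th 2.6738 F [-0.   0.2  0.5] op 0.0929
```

Call:
apply_moves --deltas '[[93,[0,0,0],-0.156],[93,[0,0,0],-0.156],[93,[0,0,0],-0.156],[93,[-44.5,-36,7],0],[93,[-44.5,-36,7],0]]'

```text
t: 0.72
tool_pos: [0.3599, 0.463, 0.3901]
orientation: [0.004, -3.141, 0.001]
force: [-0.4, -0.3, -0.1]
opening: 0.0928
```

Call:
apply_moves --deltas '[[93,[-44.5,-36,7],0],[93,[-44.5,-36,7],0],[93,[-44.5,-36,7],0],[93,[-44.5,-36,7],0],[93,[-44.5,-36,7],0]]'

```text
t: 1.35
tool_pos: [0.5832, 0.2822, 0.355]
orientation: [0.0, -3.141, 0.0]
force: [0.9, 1.8, 0.1]
opening: 0.0929
```

Call:
apply_moves --deltas '[[93,[-44.5,-36,7],0],[93,[0,0,0],0]]'

```text
t: 1.6
tool_pos: [0.6288, 0.244, 0.3465]
orientation: [-0.007, -3.139, 0.003]
force: [-0.7, -0.1, -0.4]
opening: 0.093
```

```bash
python3 - <<'E'
from h import *
go([.627,.248,.18],np.pi)
snap('wrist','w1.png')
print(proj('wrist',[[.627,.248,.089],[.627,.248,.04]]),cal('wrist')[1:])
E
```

```text
t 1.6 yaw -0.005 shift [ 1.8  4.  -0.5] tilt 0.0028 pos [0.6288 0.244  0.3465] th 3.137 F [-0.7 -0.1 -0.4] op 0.093
[[285.17968639 221.8735386 ]
 [284.78951301 206.3510888 ]] (array([[ 0.00178956,  0.9999967 , -0.00184478],
       [ 0.96716973, -0.001262  ,  0.25412816],
       [ 0.254125  , -0.00223899, -0.96716879]]), array([-0.24662   , -0.61973566,  0.1753254 ]))
```

View pics/w1.png

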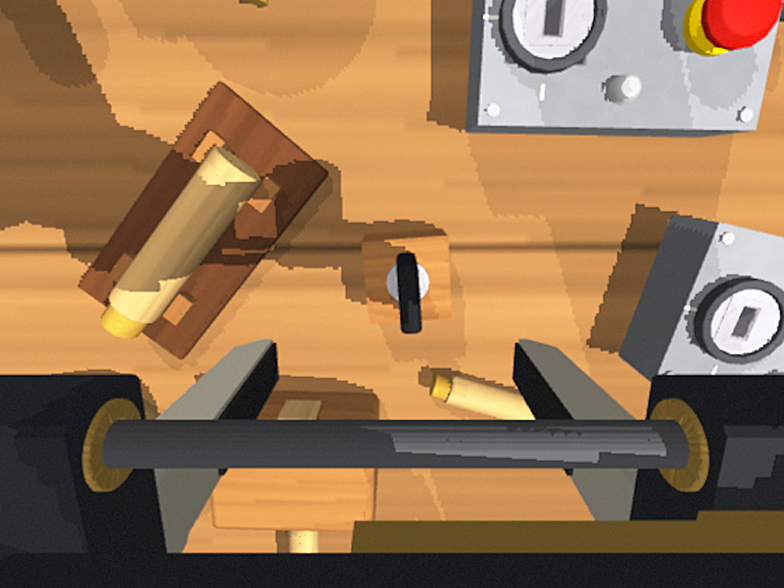

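```bash
cat >> h.py <<'E'
from scipy.optimize import minimize
def boxpts(x,y,yaw,z0,z1,lx,ly):
    c,s=np.cos(yaw),np.sin(yaw); o=[]
    for z in (z0,z1):
        for a,b in((1,1),(1,-1),(-1,-1),(-1,1)):
            u,v=a*lx/2,b*ly/2; o.append([x+c*u-s*v,y+s*u+c*v,z])
    return np.array(o)
def fit(mask,pts,x0,C,U=8,step=(.003,.003,.05)):
    "IoU fit of hull of projected pts(x) to mask (upsampled by U in a crop)"
    ys,xs=np.nonzero(mask); x1,y1=xs.min()-6,ys.min()-6; x2,y2=xs.max()+7,ys.max()+7
    m=cv2.resize(mask[y1:y2,x1:x2].astype(np.float32),None,fx=U,fy=U,interpolation=cv2.INTER_LINEAR)
    def f(x):
        p=(proj('',pts(x),C)-[x1,y1]+.5)*U-.5
        r=np.zeros(m.shape,np.uint8); cv2.fillConvexPoly(r,cv2.convexHull(np.round(p*16).astype(np.int32)),1,shift=4)
        return 1-np.minimum(r,m).sum()/np.maximum(r,m).sum()
    sim=np.array([x0]+[np.array(x0)+np.eye(len(x0))[i]*step[i] for i in range(len(x0))])
    r=minimize(f,x0,method='Nelder-Mead',options=dict(initial_simplex=sim,xatol=1e-5,fatol=1e-5,maxiter=400))
    return r.x,1-r.fun
def blob(mask,seed):
    n,l=cv2.connectedComponents(mask.astype(np.uint8)); return l==l[int(seed[1]),int(seed[0])]
E
python3 - <<'E'
from h import *
im=cv2.imread('pics/raw_w1.png').astype(int); C=cal('wrist')
m=blob((im.max(2)<60),(292,200)); print(m.sum(),np.nonzero(m)[0].min(),np.nonzero(m)[0].max())
for top in (.089,):
    print(fit(m,lambda p:boxpts(p[0],p[1],p[2],top-.044,top,.04,.012),[.627,.248,0.05],C))
# free height too
print(fit(m,lambda p:boxpts(p[0],p[1],p[2],p[3]-.044,p[3],.04,.012),[.627,.248,0.05,.089],C,step=(.003,.003,.05,.005)))
print('lockB raw',back('wrist',[(553/1.4,18/1.4)],.058), 'blank ends',back('wrist',[(237/1.4,165/1.4),(125/1.4,325/1.4)],.03))
E
```

```text
795 181 237
(array([0.62030331, 0.25314157, 0.06855493]), np.float64(0.8364242315292358))
(array([0.6260094 , 0.25366464, 0.0751045 , 0.06960037]), np.float64(0.9268743395805359))
lockB raw [[0.47516713 0.32931416 0.058     ]] blank ends [[0.54890778 0.1461567  0.03      ]
 [0.65493106 0.0592307  0.03      ]]
```

```bash
python3 - <<'E'
from h import *
im=cv2.imread('pics/raw_w1.png'); C=cal('wrist')
x1,y1,x2,y2=240,150,345,250;U=6
o=cv2.resize(im[y1:y2,x1:x2],None,fx=U,fy=U,interpolation=cv2.INTER_NEAREST)
def draw(P,col):
    p=(proj('',P,C)-[x1,y1]+.5)*U
    for a,b in [(0,1),(1,2),(2,3),(3,0),(4,5),(5,6),(6,7),(7,4),(0,4),(1,5),(2,6),(3,7)]: cv2.line(o,tuple(map(int,p[a])),tuple(map(int,p[b])),col,1)
draw(boxpts(.6235,.2533,.07,.045,.089,.04,.012),(0,0,255))
draw(boxpts(.6235,.2533,.07,.0,.04,.055,.055),(255,0,0))
a=np.linspace(0,6.28,60)
for z,c in((.045,(0,255,0)),(.04,(0,200,0))):
    p=(proj('',np.c_[.6235+.0135*np.cos(a),.2533+.0135*np.sin(a),a*0+z],C)-[x1,y1]+.5)*U; cv2.polylines(o,[p.astype(int)],1,c)
cv2.imwrite('pics/k1.png',o)
E
```

```text
(no output)
```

View pics/k1.png

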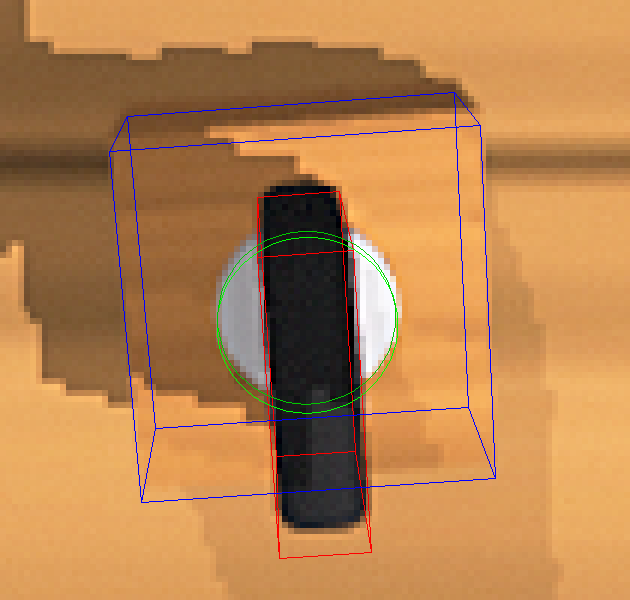

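```bash
cat >> h.py <<'E'
def grip(x,y,yaw,zc,r=.012,ty=.012):
    "key grip, corners in its x-z plane rounded by r"
    a=np.linspace(0,2*np.pi,49); u=np.sign(np.cos(a))*(.02-r)+r*np.cos(a); w=np.sign(np.sin(a))*(.022-r)+r*np.sin(a)
    o=[]
    for v in(-ty/2,ty/2): o.append(np.c_[x+np.cos(yaw)*u-np.sin(yaw)*v,y+np.sin(yaw)*u+np.cos(yaw)*v,zc+w])
    return np.vstack(o)
E
python3 - <<'E'
from h import *
im=cv2.imread('pics/raw_w1.png').astype(int); C=cal('wrist')
m=blob((im.max(2)<60),(292,200))
for r in (.005,.008,.01,.012,.015,.019):
    print(r,fit(m,lambda p:grip(p[0],p[1],p[2],.067,r),[.6235,.2533,0.07],C))
w=(im.min(2)>150); w[:185]=0;w[220:]=0;w[:,:270]=0;w[:,312:]=0
ys,xs=np.nonzero(w); print(xs.min(),xs.max(),ys.min(),ys.max())
a=np.linspace(0,6.28,60)
full=(w|m); full[:183]=0
ys,xs=np.nonzero(w)
hull=cv2.convexHull(np.c_[xs,ys].astype(np.int32)); mm=np.zeros(w.shape,np.uint8); cv2.fillConvexPoly(mm,hull,1)
print('collar',fit(mm,lambda p:np.vstack([np.c_[p[0]+.0135*np.cos(a),p[1]+.0135*np.sin(a),a*0+z] for z in(.04,.045)]),[.6235,.2533],C))
E
```

```text
0.005 (array([0.62131281, 0.25316575, 0.06946959]), np.float64(0.8725029230117798))
0.008 (array([0.62151767, 0.25321191, 0.07208154]), np.float64(0.8789274096488953))
0.01 (array([0.6218875 , 0.2532568 , 0.06947077]), np.float64(0.8728222250938416))
0.012 (array([0.62217057, 0.2532685 , 0.07056184]), np.float64(0.8640471696853638))
0.015 (array([0.62304391, 0.25334497, 0.07459776]), np.float64(0.8495346307754517))
0.019 (array([0.62359344, 0.25340523, 0.07239376]), np.float64(0.8276849389076233))
277 306 189 213
collar (array([0.62143193, 0.25393953]), np.float64(0.8504194021224976))
```

```bash
python3 - <<'E'
from h import *
go([.4815,.323,.193],np.pi)
E
```

```text
t 1.65 yaw -0.003 shift [146.1  77.3 -12.9] tilt 0.0024 pos [0.6276 0.2457 0.3471] th 3.1385 F [-1.1  0.7 -0.2] op 0.0935
```

Call:
apply_moves --deltas '[[93,[36.5,19,-3],0],[93,[36.5,19,-3],0],[93,[36.5,19,-3],0],[93,[36,19,-3],0],[93,[0,0,0],0]]'

```text
t: 2.28
tool_pos: [0.4781, 0.3258, 0.3613]
orientation: [0.007, -3.141, -0.002]
force: [0.6, -0.1, 0.3]
opening: 0.093
```

Call:
apply_moves --deltas '[[93,[0,0,0],0],[93,[0,0,0],0]]'

```text
t: 2.52
tool_pos: [0.4815, 0.3234, 0.3607]
orientation: [0.0, 3.142, -0.0]
force: [-0.2, -0.3, 0.1]
opening: 0.0928
```

```bash
python3 - <<'E'
from h import *
for i in range(3):
    go([.4815,.323,.193],np.pi); C=cal('wrist'); print((-C[1].T@C[2]).round(4))
    snap('wrist','w2_%d.png'%i)
im=cv2.imread('pics/raw_w2_2.png')
p=proj('',[.475,.329,.058],C)[0].astype(int); print(p)
x1,y1,x2,y2=p[0]-70,p[1]-55,p[0]+70,p[1]+55
cv2.imwrite('pics/w2.png',cv2.resize(im[y1:y2,x1:x2],None,fx=5,fy=5,interpolation=cv2.INTER_NEAREST));print(x1,y1)
E
```

```text
t 2.52 yaw -0.0 shift [-0.  -0.4  0.7] tilt 0.0001 pos [0.4815 0.3234 0.3607] th 3.1414 F [-0.2 -0.3  0.1] op 0.0928
[0.4093 0.3236 0.34  ]
t 2.58 yaw -0.001 shift [ 0.1 -0.2  0.6] tilt 0.0002 pos [0.4816 0.3232 0.3606] th 3.141 F [ 0.4 -0.5  0.3] op 0.0933
[0.4094 0.3235 0.3399]
t 2.62 yaw -0.001 shift [ 0.2 -0.2  0.5] tilt 0.0003 pos [0.4817 0.3232 0.3605] th 3.1408 F [0.2 0.1 1.1] op 0.093
[0.4094 0.3235 0.3399]
[288 200]
218 145
```

View pics/w2.png

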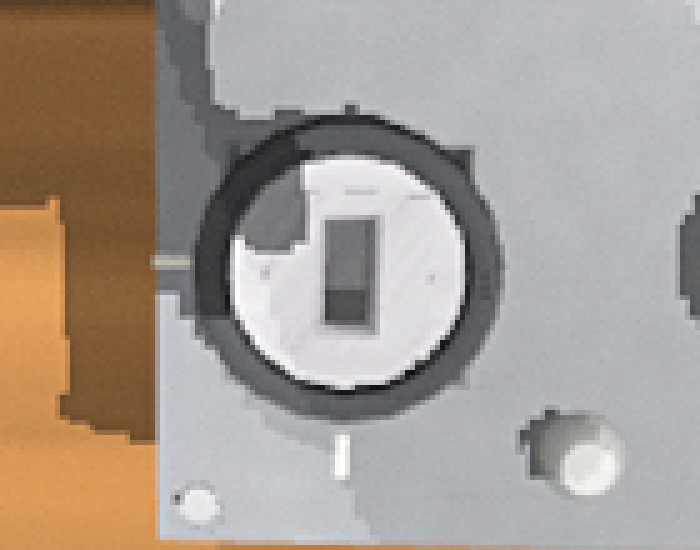

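```bash
python3 - <<'E'
from h import *
im=cv2.imread('pics/raw_w2_2.png').astype(int); C=cal('wrist'); g=im.mean(2)
print(g[186:216,278:298].astype(int)[::3])
for th in (150,175,195):
    m=np.zeros(g.shape,bool); m[184:216,280:297]=(g<th)[184:216,280:297]; m=blob(m,(288,200))
    print(th,m.sum(),fit(m,lambda p:boxpts(p[0],p[1],p[2],.058,.058,.0196,.0086),[.475,.329,0.0],C))
a=np.linspace(0,6.28,90)
w=np.zeros(g.shape,bool); w[165:230,255:320]=(g>190)[165:230,255:320]; w=blob(w,(304,195))
mm=np.zeros(g.shape,np.uint8); ys,xs=np.nonzero(w); print(xs.min(),xs.max(),ys.min(),ys.max()); cv2.fillConvexPoly(mm,cv2.convexHull(np.c_[xs,ys].astype(np.int32)),1)
print('disc',fit(mm,lambda p:np.c_[p[0]+p[2]*np.cos(a),p[1]+p[2]*np.sin(a),a*0+.058],[.475,.329,.021],C,step=(.002,.002,.002)))
E
```

```text
[[113 161 227 222 224 225 226 225 222 221 223 222 222 224 226 223 219 220
  222 215]
 [105 167 237 226 195 124 119 123 120 120 120 115 110 100 102 164 199 220
  215 216]
 [104 171 234 222 196 128 116 115 118 116 115 118 114 100 113 160 202 225
  220 220]
 [227 222 219 215 193 124 111 114 118 116 116 117 121 101 112 164 210 225
  223 222]
 [219 218 217 213 186 103 114 117 119 120 121 123 116  99 110 165 213 226
  218 222]
 [219 218 221 217 185 107 120 124 122 121 120 128 116 106 124 172 220 224
  225 223]
 [220 221 218 210 182  68  80  82  84  82  82  81  76  95 127 174 225 225
  220 220]
 [216 217 215 207 170  66  76  82  83  82  83  82  76 100 133 174 223 222
  223 223]
 [215 213 207 199 196 179 176 158 154 152 148 147 143 140 140 181 229 223
  224 222]
 [210 217 215 218 221 221 222 219 225 224 225 222 223 226 225 225 224 223
  223 222]]
150 215 (array([ 0.4741387 ,  0.32791979, -0.0032507 ]), np.float64(0.9174436330795288))
175 247 (array([0.4742081 , 0.32830502, 0.02047684]), np.float64(0.8324483036994934))
195 278 (array([0.47414507, 0.3284386 , 0.00736955]), np.float64(0.7594385743141174))
264 310 177 222
disc (array([0.4743522 , 0.32776666, 0.02092795]), np.float64(0.953416645526886))
```

```bash
python3 - <<'E'
from h import *
im=cv2.imread('pics/raw_w2_2.png').astype(np.float32); C=cal('wrist'); d=im[:,:,2]-im[:,:,0]  # red-blue: wood high
def line(pts):
    P=back('',pts,.05,C)[:,:2]; vx,vy,x0,y0=cv2.fitLine(P.astype(np.float32),cv2.DIST_HUBER,0,.001,.001).ravel(); return np.degrees(np.arctan2(vy,vx)),(x0,y0)
L=[(240+np.argmin(np.diff(d[r,240:262]))+.5,r) for r in range(170,248)]
print('left',L[::12],line(L))
B=[(c,245+np.argmax(np.diff(d[245:265,c]))+.5) for c in range(262,400,3)]
print('bottom',B[::10],line(B))
go([.6291,.2453,.18],np.pi)
E
```

```text
left [(np.float64(248.5), 170), (np.float64(248.5), 182), (np.float64(248.5), 194), (np.float64(248.5), 206), (np.float64(248.5), 218), (np.float64(248.5), 230), (np.float64(248.5), 242)] (np.float32(-1.5015082), (np.float32(0.49117714), np.float32(0.29182622)))
bottom [(262, np.float64(252.5)), (292, np.float64(253.5)), (322, np.float64(254.5)), (352, np.float64(254.5)), (382, np.float64(263.5))] (np.float32(89.03635), (np.float32(0.5296698), np.float32(0.34877074)))
t 2.67 yaw -0.001 shift [-147.5  -77.9   13.5] tilt 0.0004 pos [0.4816 0.3232 0.3605] th 3.1408 F [ 0.5  0.1 -0.2] op 0.093
```

Call:
apply_moves --deltas '[[93,[-37,-19,3],0],[93,[-37,-19,3],0],[93,[-37,-19,3],0],[93,[-37,-19.5,4],0],[93,[0,0,0],0]]'

```text
t: 3.3
tool_pos: [0.6312, 0.2446, 0.3462]
orientation: [-0.006, -3.14, 0.002]
force: [-0.7, 1.0, 0.0]
opening: 0.0924
```

Call:
apply_moves --deltas '[[93,[0,0,0],0],[93,[0,0,0],0],[93,[0,0,0],0]]'

```text
t: 3.68
tool_pos: [0.6285, 0.2478, 0.3482]
orientation: [-0.002, 3.141, 0.0]
force: [0.4, 0.9, 0.3]
opening: 0.0933
```

```bash
python3 - <<'E'
from h import *
go([.6291,.2453,.18],np.pi)
C=cal('wrist'); snap('wrist','w3.png')
im=cv2.imread('pics/raw_w3.png').astype(int)
p=proj('',[.622,.252,.045],C)[0].astype(int);print(p)
m=blob((im.max(2)<60),p); print(m.sum())
for r in (.005,.008,.01):
    print(r,fit(m,lambda p:grip(p[0],p[1],p[2],.067,r),[.622,.2525,0.07],C))
w=(im.min(2)>140)&(im.max(2)-im.min(2)<40); w=w&(np.hypot(*(np.indices(w.shape)-p[::-1,None,None]))<24)
a=np.linspace(0,6.28,60); ys,xs=np.nonzero(w); print(w.sum(),xs.min(),xs.max(),ys.min(),ys.max())
mm=np.zeros(w.shape,np.uint8); cv2.fillConvexPoly(mm,cv2.convexHull(np.c_[xs,ys].astype(np.int32)),1)
print('collar',fit(mm,lambda p:np.vstack([np.c_[p[0]+.0135*np.cos(a),p[1]+.0135*np.sin(a),a*0+z] for z in(.04,.045)]),[.622,.2525],C))
# side camera check of key height
x1,y1=p[0]-45,p[1]-40
o=cv2.resize(cv2.imread('pics/raw_w3.png')[y1:y1+80,x1:x1+90],None,fx=6,fy=6,interpolation=cv2.INTER_NEAREST)
for z,c in((.045,(0,255,0)),(.04,(0,200,0))):
    q=(proj('',np.c_[.6222+.0135*np.cos(a),.2525+.0135*np.sin(a),a*0+z],C)-[x1,y1]+.5)*6; cv2.polylines(o,[q.astype(int)],1,c)
q=(proj('',grip(.6222,.2525,.07,.067,.006),C)-[x1,y1]+.5)*6; cv2.polylines(o,[cv2.convexHull(q.astype(np.int32))],1,(0,0,255))
q=(proj('',boxpts(.6222,.2525,.07,0,.04,.055,.055),C)-[x1,y1]+.5)*6; cv2.polylines(o,[cv2.convexHull(q.astype(np.int32))],1,(255,0,0))
cv2.imwrite('pics/k3.png',o)
E
```

```text
t 3.67 yaw 0.001 shift [-0.6 -2.5  1.2] tilt 0.0005 pos [0.6285 0.2478 0.3482] th -3.1403 F [0.4 0.9 0.3] op 0.0933
[286 200]
785
0.005 (array([0.62246794, 0.25125112, 0.0773226 ]), np.float64(0.8689517974853516))
0.008 (array([0.62257507, 0.25126403, 0.0757878 ]), np.float64(0.8761337995529175))
0.01 (array([0.62281462, 0.25119203, 0.06055462]), np.float64(0.8709498047828674))
243 272 301 188 212
collar (array([0.62271402, 0.25163925]), np.float64(0.845454752445221))
```

View pics/k3.png

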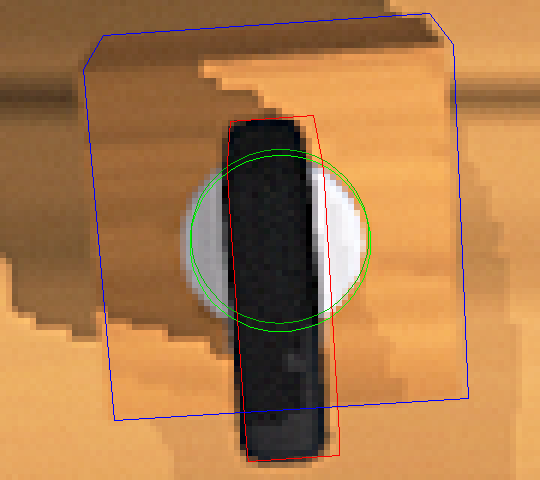

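```bash
python3 - <<'E'
from h import *
go([.6225,.2514,.069],np.pi+.07)
E
```

```text
t 3.73 yaw -0.069 shift [  5.8   4.1 112.2] tilt 0.0005 pos [0.6286 0.2477 0.3482] th -3.1403 F [-0.3 -0.3 -0.2] op 0.0932
```

Call:
apply_moves --deltas '[[93,[0,0,0],-0.07],[93,[6,4,30],0],[93,[0,0,30],0],[93,[0,0,0],0],[93,[0,0,0],0]]'

```text
t: 4.35
tool_pos: [0.6231, 0.251, 0.2892]
orientation: [-0.111, 3.138, 0.001]
force: [0.3, -0.4, 0.9]
opening: 0.0933
```

Call:
apply_moves --deltas '[[93,[0,0,0],0],[93,[0,0,0],0],[93,[0,0,0],0]]'

```text
t: 4.72
tool_pos: [0.623, 0.2507, 0.2884]
orientation: [-0.11, 3.139, 0.0]
force: [-0.2, 0.6, 0.5]
opening: 0.0929
```

```bash
python3 - <<'E'
from h import *
go([.6225,.2514,.069],np.pi+.07)
C=cal('wrist'); snap('wrist','w4.png'); go([.6225,.2514,.069],np.pi+.07)
im=cv2.imread('pics/raw_w4.png').astype(int)
p=proj('',[.6225,.2514,.067],C)[0].astype(int);print(p)
m=blob((im.max(2)<60),p); ys,xs=np.nonzero(m);print(m.sum(),xs.min(),xs.max(),ys.min(),ys.max())
for r in (.005,.008):
    print(r,fit(m,lambda p:grip(p[0],p[1],p[2],.067,r),[.6225,.2514,0.07],C))
E
```

```text
t 4.72 yaw 0.0 shift [ 0.5  0.7 52.4] tilt 0.001 pos [0.623  0.2507 0.2884] th -3.0714 F [-0.2  0.6  0.5] op 0.0929
t 4.78 yaw 0.0 shift [ 0.4  0.7 52.2] tilt 0.0006 pos [0.623  0.2507 0.2882] th -3.0714 F [-0.5 -0.2 -0.9] op 0.0933
[282 237]
1372 274 292 202 277
0.005 (array([0.62252905, 0.25151568, 0.0700716 ]), np.float64(0.888392984867096))
0.008 (array([0.62311537, 0.25150616, 0.07511919]), np.float64(0.8862943649291992))
```

Call:
apply_moves --deltas '[[93,[0.3,0.8,30],0],[93,[0,0,22],0],[93,[0,0,0],0],[93,[0,0,0],0],[93,[0,0,0],0]]' --grip_force 25

```text
t: 5.4
tool_pos: [0.6231, 0.2517, 0.2372]
orientation: [-0.11, 3.138, 0.001]
force: [-0.3, -1.3, -0.1]
opening: 0.0929
```

Call:
apply_moves --deltas '[[0,[0,0,0],0],[0,[0,0,0],0],[0,[0,0,0],0],[0,[0,0,0],0],[0,[0,0,0],0]]'

```text
t: 6.02
tool_pos: [0.6224, 0.2515, 0.2357]
orientation: [0.11, -3.14, 0.0]
force: [-0.4, 0.7, 0.2]
opening: 0.0477
```

```bash
python3 - <<'E'
from h import *
go([.6227,.2515,.069],np.pi+.07); print(robot.read_state()['wrist_torque'])
E
```

```text
t 6.03 yaw 0.0 shift [-0.3  0.  -0.3] tilt 0.0001 pos [0.6224 0.2515 0.2357] th -3.0714 F [-0.4  0.7  0.2] op 0.0477
[-0.00210187 -0.04367862 -0.02472596]
```

Call:
apply_moves --deltas '[[0,[0,0,0],0],[0,[0,0,0],0],[0,[0,0,0],0],[0,[0,0,0],0],[0,[0,0,0],0]]'

```text
t: 6.65
tool_pos: [0.6225, 0.2514, 0.2357]
orientation: [-0.11, 3.14, 0.0]
force: [-0.6, 0.5, 0.0]
opening: 0.0119
```

Call:
apply_moves --deltas '[[0,[0,0,0],0],[0,[0,0,0],0]]'

```text
t: 6.9
tool_pos: [0.6225, 0.2515, 0.2358]
orientation: [-0.11, 3.14, -0.0]
force: [-0.2, -0.6, -0.0]
opening: 0.012
```

Call:
apply_moves --deltas '[[0,[0,0,-20],0],[0,[0,0,-25],0],[0,[0,0,-25],0],[0,[0,0,0],0.092],[0,[0,0,0],0]]'

```text
t: 7.52
tool_pos: [0.6227, 0.2516, 0.3077]
orientation: [0.033, 3.14, 0.001]
force: [-0.2, 0.3, -1.2]
opening: 0.0119
```

```bash
python3 - <<'E'
from h import *
go([.4742,.3281,.137],np.pi-.022)
E
```

```text
t 7.53 yaw 0.001 shift [150.1  73.2   3.7] tilt 0.0019 pos [0.6227 0.2516 0.3077] th 3.1203 F [-0.2  0.3 -1.2] op 0.0119
```

Call:
apply_moves --deltas '[[0,[37.5,18.3,1],0],[0,[37.5,18.3,1],0],[0,[37.5,18.3,1],0],[0,[37.5,18.3,1],0],[0,[0,0,0],0]]'

```text
t: 8.15
tool_pos: [0.4718, 0.3291, 0.3017]
orientation: [-0.026, -3.14, 0.0]
force: [0.5, 1.1, 0.7]
opening: 0.0118
```

Call:
apply_moves --deltas '[[0,[0,0,0],0],[0,[0,0,0],0],[0,[0,0,0],0],[0,[0,0,0],0]]'

```text
t: 8.65
tool_pos: [0.4746, 0.3275, 0.3016]
orientation: [-0.035, -3.141, 0.0]
force: [0.4, 0.1, -1.4]
opening: 0.0117
```

```bash
python3 - <<'E'
from h import *
go([.4742,.3281,.137],np.pi-.022)
C=cal('wrist'); snap('wrist','w5.png'); go([.4742,.3281,.137],np.pi-.022)
im=cv2.imread('pics/raw_w5.png').astype(int)
s=robot.read_state(); x,y,z=s['tool_pos']; zc=z-.167-.0018
# top disc of lock & key grip
p=proj('',[[x,y,zc],[.4742,.3281,.058]],C);print(p)
m=blob((im.max(2)<60),p[0]); ys,xs=np.nonzero(m);print(m.sum(),xs.min(),xs.max(),ys.min(),ys.max())
x1,y1=int(p[0,0])-55,int(p[0,1])-50
o=cv2.resize(cv2.imread('pics/raw_w5.png')[y1-20:y1+80,x1:x1+110],None,fx=6,fy=6,interpolation=cv2.INTER_NEAREST);y1-=20
def pl(P,c,hull=True):
    q=((proj('',P,C)-[x1,y1]+.5)*6).astype(np.int32); cv2.polylines(o,[cv2.convexHull(q)],1,c)
pl(grip(x,y,-.022,zc,.006),(0,0,255))
a=np.linspace(0,6.28,80)
pl(np.c_[.4742+.021*np.cos(a),.3281+.021*np.sin(a),a*0+.058],(0,255,0))
pl(np.c_[x+.0135*np.cos(a),y+.0135*np.sin(a),a*0+zc-.022],(255,255,0))
pl(boxpts(x,y,-.022,zc-.055,zc-.032,.018,.007),(255,0,255))
pl(boxpts(.4742,.3281,-.022,.058,.058,.0196,.0086),(0,255,0))
cv2.imwrite('pics/k5.png',o)
E
```

```text
t 8.65 yaw -0.0 shift [ 0.4  0.5 -2.4] tilt 0.0002 pos [0.4746 0.3275 0.3016] th 3.1191 F [ 0.4  0.1 -1.4] op 0.0117
t 8.7 yaw -0.0 shift [ 0.3  0.5 -2.4] tilt 0.0002 pos [0.4745 0.3276 0.3016] th 3.1192 F [-0.1  1.1 -0.4] op 0.0119
[[281.97770509 273.67340174]
 [282.79339449 227.17682759]]
2405 254 310 225 304
```

View pics/k5.png

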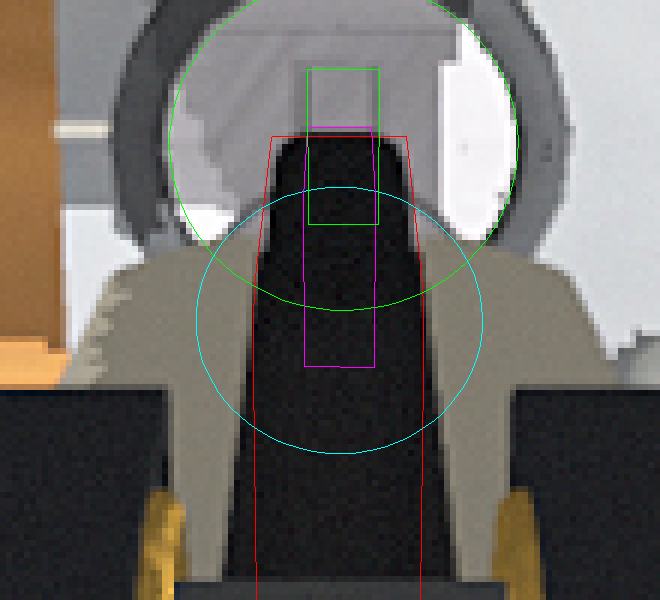

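Call:
apply_moves --deltas '[[0,[0.3,0.2,8],0],[0,[0,0,7],0],[0,[0,0,0],0],[0,[0,0,0],0],[0,[0,0,0],0]]'

```text
t: 9.32
tool_pos: [0.4739, 0.3282, 0.2871]
orientation: [0.034, 3.141, 0.0]
force: [0.3, -0.5, -0.6]
opening: 0.012
```

Call:
apply_moves --deltas '[[0,[0,0,2.5],0],[0,[0,0,2.5],0],[0,[0,0,2],0],[0,[0,0,2],0],[0,[0,0,0],0]]'

```text
t: 9.95
tool_pos: [0.4737, 0.3281, 0.2775]
orientation: [-0.034, -3.141, 0.0]
force: [0.3, 0.8, -0.4]
opening: 0.0119
```

```bash
python3 - <<'E'
from h import *
go([.4742,.3278,.137],np.pi-.022);s=robot.read_state(); print(s['wrist_torque'],'tip',s['tool_pos'][2]-.2238)
E
```

```text
t 9.95 yaw 0.0 shift [ -0.5  -0.3 -26.5] tilt 0.0004 pos [0.4737 0.3281 0.2775] th 3.1198 F [ 0.3  0.8 -0.4] op 0.0119
[0.03222843 0.04846424 0.02826259] tip 0.05367099232796624
```

Call:
apply_moves --deltas '[[0,[-0.3,-0.2,2],0],[0,[0,0,2],0],[0,[0,0,2],0],[0,[0,0,2],0],[0,[0,0,0],0]]'

```text
t: 10.58
tool_pos: [0.474, 0.3279, 0.2694]
orientation: [-0.034, -3.141, 0.0]
force: [-0.6, 0.2, 0.7]
opening: 0.0119
```

Call:
apply_moves --deltas '[[0,[0,0,3],0],[0,[0,0,3],0],[0,[0,0,3],0],[0,[0,0,3],0],[0,[0,0,0],0]]'

```text
t: 11.2
tool_pos: [0.474, 0.3278, 0.2573]
orientation: [-0.034, -3.141, 0.001]
force: [0.5, -0.8, -0.6]
opening: 0.0123
```

Call:
apply_moves --deltas '[[0,[0,0,2],0],[0,[0,0,1],0],[0,[0,0,1],0],[0,[0,0,1],0],[0,[0,0,0],0]]'

```text
t: 11.82
tool_pos: [0.4742, 0.328, 0.2536]
orientation: [0.034, 3.141, 0.0]
force: [-3.5, -1.5, 6.4]
opening: 0.0119
```

Call:
apply_moves --deltas '[[0,[0,0,0],0.1],[0,[0,0,0],0.16],[0,[0,0,0],0.16],[0,[0,0,0],0.16],[0,[0,0,0],0.16]]' --grip_force 40

```text
t: 12.45
tool_pos: [0.4745, 0.3282, 0.2537]
orientation: [1.175, 2.913, 0.002]
force: [0.7, 0.0, 2.7]
opening: 0.0118
```

Call:
apply_moves --deltas '[[0,[0,0,0],0.16],[0,[0,0,0],0.16],[0,[0,0,0],0.16],[0,[0,0,0],0.16],[0,[0,0,0],0]]'

```text
t: 13.08
tool_pos: [0.4748, 0.3284, 0.2537]
orientation: [2.024, 2.401, 0.005]
force: [3.6, 3.3, 1.0]
opening: 0.0116
```

```bash
python3 - <<'E'
from h import *
go([.4742,.3278,.085],np.pi/2-.022);s=robot.read_state(); print(s['wrist_torque'])
E
```

```text
t 13.07 yaw 0.192 shift [-0.6 -0.6  1.7] tilt 0.0031 pos [0.4748 0.3284 0.2537] th 1.7408 F [3.6 3.3 1. ] op 0.0116
[ 0.61212962 -0.65174572  0.02501866]
```

Call:
apply_moves --deltas '[[0,[-0.3,-0.3,0],0.12],[0,[0,0,0.5],0.1],[0,[0,0,0],0.07],[0,[0,0,0],0],[0,[0,0,0],0]]'

```text
t: 13.7
tool_pos: [0.4749, 0.3282, 0.2537]
orientation: [2.346, 2.088, 0.007]
force: [4.3, 3.7, 2.2]
opening: 0.0119
```

```bash
python3 - <<'E'
from h import *
go([.4742,.3278,.085],np.pi/2-.022);s=robot.read_state(); print(s['wrist_torque'])
E
```

```text
t 13.7 yaw -0.095 shift [-0.4 -0.7  1.7] tilt 0.0046 pos [0.4749 0.3282 0.2537] th 1.4542 F [4.3 3.7 2.2] op 0.0119
[ 7.08223284e-01 -1.04633473e+00 -5.22807181e-04]
```

Call:
apply_moves --deltas '[[0,[-0.3,-0.3,0],0.05],[0,[0,0,0],0.05],[0,[0,0,0],0],[0,[0,0,0],0]]'

```text
t: 14.2
tool_pos: [0.4748, 0.328, 0.2537]
orientation: [2.447, 1.969, 0.008]
force: [7.5, 4.1, 0.5]
opening: 0.0116
```

```bash
python3 - <<'E'
from h import *
go([.4742,.3278,.085],np.pi/2-.022);s=robot.read_state(); print(s['wrist_torque'],s['joint_torque'].round(2))
C=cal('wrist'); snap('wrist','w6.png',(200,150,380,330),3.3)
E
```

```text
t 14.2 yaw -0.194 shift [-0.2 -0.6  1.7] tilt 0.0054 pos [0.4748 0.328  0.2537] th 1.3552 F [7.5 4.1 0.5] op 0.0116
[ 0.79007061 -1.32957712  0.6724805 ] [ -0.32 -52.62 -39.92   0.23   3.09   0.68]
```

View pics/w6.png

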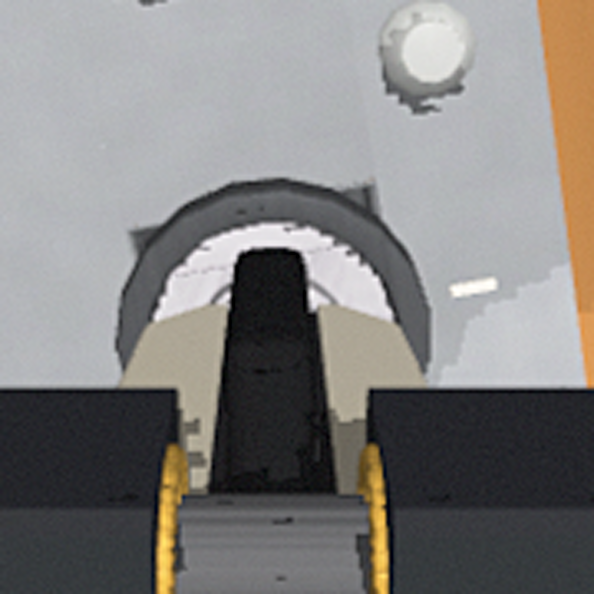

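Call:
apply_moves --deltas '[[0,[0,0,0],-0.07],[0,[0,0,0],0],[50,[0,0,0],0],[50,[0,0,0],0],[50,[0,0,0],0]]'

```text
t: 14.88
tool_pos: [0.4732, 0.3271, 0.2517]
orientation: [-2.381, -2.049, 0.002]
force: [-0.7, -0.9, 0.0]
opening: 0.0374
```

Call:
apply_moves --deltas '[[93,[0,0,0],0],[93,[0,0,-15],0],[93,[0,0,-40],0],[93,[0,0,-30],0]]'

```text
t: 15.38
tool_pos: [0.4737, 0.3274, 0.3401]
orientation: [2.382, 2.047, 0.003]
force: [0.0, 0.5, -0.1]
opening: 0.0769
```

```bash
python3 - <<'E'
from h import *
# view blank: tool x direction opposite of ferrule-> th ~ axis+pi
go([.602,.103,.20],np.pi-.69)
E
```

```text
t 15.38 yaw -1.032 shift [-241.8  -91.5  -26.9] tilt 0.0019 pos [0.4737 0.3274 0.3401] th 1.42 F [ 0.   0.5 -0.1] op 0.0769
```

Call:
apply_moves --deltas '[[93,[0,0,-10],-0.172],[93,[0,0,-10],-0.172],[93,[0,0,-7],-0.172],[93,[0,0,0],-0.172],[93,[0,0,0],-0.172]]'

```text
t: 16.0
tool_pos: [0.4736, 0.3274, 0.3658]
orientation: [1.303, 2.857, 0.002]
force: [-0.4, -0.5, 0.8]
opening: 0.0928
```

Call:
apply_moves --deltas '[[93,[0,0,0],-0.172],[93,[-60,-23,0],0],[93,[-60,-23,0],0],[93,[-60,-23,0],0],[93,[-60,-22,0],0]]'

```text
t: 16.62
tool_pos: [0.5982, 0.1084, 0.3658]
orientation: [1.061, 2.955, 0.001]
force: [0.7, 1.2, 1.0]
opening: 0.0929
```

Call:
apply_moves --deltas '[[93,[0,0,0],0],[93,[0,0,0],0],[93,[0,0,0],0],[93,[0,0,0],0],[93,[0,0,0],0]]'

```text
t: 17.25
tool_pos: [0.5971, 0.1111, 0.3643]
orientation: [1.06, 2.957, 0.0]
force: [1.1, 0.0, 0.6]
opening: 0.0929
```

```bash
python3 - <<'E'
from h import *
go([.602,.103,.20],np.pi-.69)
C=cal('wrist'); snap('wrist','w7.png'); go([.602,.103,.20],np.pi-.69)
print(proj('',[[.602,.103,.027],[.549,.146,.027],[.655,.059,.027]],C))
t=snap('top','t7.png')
print(back('top',[(0,0)],0)[0])
a=cv2.imread('pics/raw_w7.png'); b=cv2.imread('pics/raw_t7.png')[140:280,60:310]
cv2.imwrite('pics/v7.png',np.hstack([a[60:,100:460],cv2.resize(b[40:130,20:150],None,fx=3,fy=4,interpolation=cv2.INTER_CUBIC)]))
E
```

```text
t 17.25 yaw 0.002 shift [-8.9 -3.1 -2.7] tilt 0.0001 pos [0.5971 0.1111 0.3643] th 2.4532 F [1.1 0.  0.6] op 0.0929
t 17.3 yaw 0.001 shift [-8.7 -3.1 -2.7] tilt 0.0001 pos [0.5972 0.1109 0.3643] th 2.4529 F [ 0.3 -1.   0.5] op 0.0932
[[279.82993793 207.00049572]
 [279.30080619 137.82779587]
 [279.58007164 269.66270462]]
[1.14270343 0.85920898 0.        ]
```

View pics/v7.png

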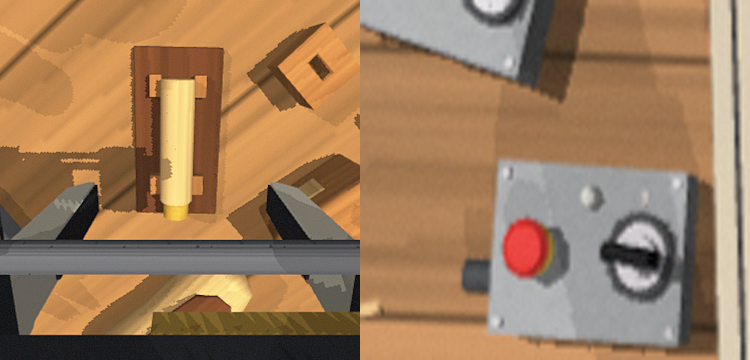

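```bash
cat >> h.py <<'E'
def cyl(x,y,yaw,z,parts):
    a=np.linspace(0,2*np.pi,36); o=[]
    for s,r in parts:
        o.append(np.c_[x+s*np.cos(yaw)-r*np.cos(a)*np.sin(yaw),y+s*np.sin(yaw)+r*np.cos(a)*np.cos(yaw),z+r*np.sin(a)])
    return np.vstack(o)
E
python3 - <<'E'
from h import *
im=cv2.imread('pics/raw_w7.png').astype(int); C=cal('wrist')
print(im[180,250:305].tolist()[::5], im[150,250:305:5].tolist())
for th in (85,100,115):
    m=blob((im[:,:,0]>th)&(im[:,:,1]>120),(278,180)); 
    ys,xs=np.nonzero(m); print(th,m.sum(),xs.min(),xs.max(),ys.min(),ys.max())
    k=m.copy(); k[262:]=0
    print([ (r,np.nonzero(m[r])[0].min(),np.nonzero(m[r])[0].max()) for r in range(ys.min(),ys.max(),15)])
    if m.sum()<8000: print(fit(m,lambda p:cyl(p[0],p[1],p[2],.027,[(-.0625,.017),(.0625,.017)]),[.6,.103,-.69],C))
E
```

```text
[[50, 81, 137], [26, 44, 80], [57, 89, 116], [105, 173, 220], [132, 215, 246], [142, 225, 251], [135, 219, 248], [145, 228, 252], [136, 218, 248], [33, 62, 115], [45, 76, 130]] [[79, 151, 229], [52, 94, 147], [60, 98, 131], [105, 168, 217], [124, 204, 243], [141, 226, 251], [133, 216, 247], [146, 229, 252], [130, 209, 244], [76, 129, 187], [70, 132, 200]]
85 3808 261 294 139 266
[(139, np.int64(264), np.int64(276)), (154, np.int64(262), np.int64(294)), (169, np.int64(263), np.int64(293)), (184, np.int64(263), np.int64(293)), (199, np.int64(262), np.int64(293)), (214, np.int64(262), np.int64(292)), (229, np.int64(266), np.int64(291)), (244, np.int64(262), np.int64(291)), (259, np.int64(261), np.int64(290))]
(array([ 0.59710546,  0.1035655 , -0.71718102]), np.float64(0.8815611004829407))
100 3451 262 294 140 265
[(140, np.int64(265), np.int64(293)), (155, np.int64(264), np.int64(293)), (170, np.int64(264), np.int64(293)), (185, np.int64(264), np.int64(292)), (200, np.int64(264), np.int64(292)), (215, np.int64(263), np.int64(291)), (230, np.int64(271), np.int64(291)), (245, np.int64(263), np.int64(290)), (260, np.int64(262), np.int64(290))]
(array([ 0.59770734,  0.10357431, -0.73345955]), np.float64(0.7995549440383911))
115 3029 264 293 140 265
[(140, np.int64(268), np.int64(292)), (155, np.int64(268), np.int64(292)), (170, np.int64(266), np.int64(292)), (185, np.int64(266), np.int64(292)), (200, np.int64(267), np.int64(291)), (215, np.int64(266), np.int64(290)), (230, np.int64(271), np.int64(289)), (245, np.int64(265), np.int64(289)), (260, np.int64(265), np.int64(289))]
(array([ 0.59974435,  0.10625838, -0.7656289 ]), np.float64(0.7154565453529358))
```

```bash
python3 - <<'E'
from h import *
im=cv2.imread('pics/raw_w7.png').astype(int); C=cal('wrist')
for th in (90,105):
    m=np.zeros(im.shape[:2],bool); m[130:290,250:305]=((im[:,:,1]>th)&(im[:,:,1]-0.62*im[:,:,2]>5))[130:290,250:305]
    m=blob(m,(278,180)); m=cv2.morphologyEx(m.astype(np.uint8),cv2.MORPH_OPEN,np.ones((3,3)))>0
    ys,xs=np.nonzero(m); print(th,m.sum(),[ (r,np.nonzero(m[r])[0].min(),np.nonzero(m[r])[0].max()) for r in range(ys.min(),ys.max()+1,10)],ys.max())
    mm=m.astype(np.uint8)*0; cv2.fillConvexPoly(mm,cv2.convexHull(np.c_[xs,ys].astype(np.int32)),1)
    full=lambda p:cyl(p[0],p[1],p[2],.027,[(-.0625,.017),(.0625,.017),(.0805,.0135)])
    for x in(m,mm>0): print(fit(x,full,[.6,.103,-.71],C))
p,_=fit(mm>0,full,[.6,.103,-.71],C)
x1,y1=220,120; o=cv2.resize(im[y1:300,x1:340].astype(np.uint8),None,fx=3.3,fy=3.3,interpolation=cv2.INTER_NEAREST)
for q,c in ((full(p),(0,0,255)),):
    q=((proj('',q,C)-[x1,y1]+.5)*3.3).astype(np.int32); cv2.polylines(o,[cv2.convexHull(q)],1,c)
cv2.imwrite('pics/v8.png',o)
E
```

```text
90 5777 [(135, np.int64(250), np.int64(260)), (145, np.int64(250), np.int64(303)), (155, np.int64(250), np.int64(301)), (165, np.int64(261), np.int64(294)), (175, np.int64(261), np.int64(294)), (185, np.int64(261), np.int64(293)), (195, np.int64(260), np.int64(293)), (205, np.int64(260), np.int64(293)), (215, np.int64(260), np.int64(292)), (225, np.int64(260), np.int64(292)), (235, np.int64(260), np.int64(292)), (245, np.int64(260), np.int64(301)), (255, np.int64(260), np.int64(291)), (265, np.int64(264), np.int64(288)), (275, np.int64(250), np.int64(304)), (285, np.int64(250), np.int64(304))] 289
(array([ 0.5967517 ,  0.10280065, -0.70876794]), np.float64(0.781669020652771))
(array([ 0.59576326,  0.10622393, -0.65569818]), np.float64(0.5572689175605774))
105 5663 [(135, np.int64(250), np.int64(260)), (145, np.int64(250), np.int64(303)), (155, np.int64(250), np.int64(301)), (165, np.int64(261), np.int64(294)), (175, np.int64(261), np.int64(294)), (185, np.int64(261), np.int64(293)), (195, np.int64(261), np.int64(293)), (205, np.int64(261), np.int64(293)), (215, np.int64(261), np.int64(292)), (225, np.int64(261), np.int64(292)), (235, np.int64(261), np.int64(292)), (245, np.int64(260), np.int64(301)), (255, np.int64(261), np.int64(291)), (265, np.int64(264), np.int64(287)), (275, np.int64(250), np.int64(304)), (285, np.int64(250), np.int64(304))] 289
(array([ 0.59711369,  0.10306186, -0.70895373]), np.float64(0.7756116986274719))
(array([ 0.59576326,  0.10622393, -0.65569818]), np.float64(0.5572689175605774))
```

View pics/v8.png

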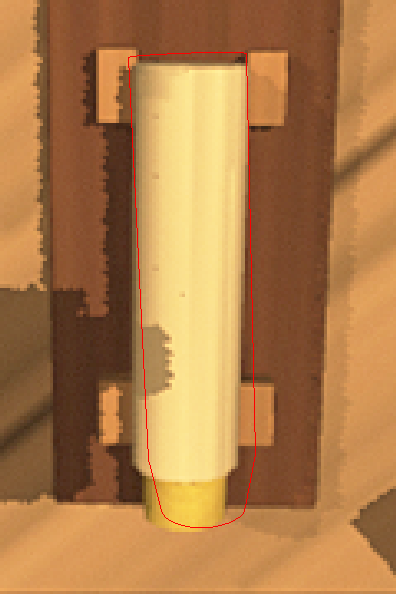

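```bash
python3 - <<'E'
from h import *
im=cv2.imread('pics/raw_w7.png'); C=cal('wrist')
P=np.array([(134,64),(246,64),(238,472),(226,482),(225,520),(210,528),(165,528),(147,518),(147,482),(134,472)])/3.3+[220,120]-.5
m=np.zeros((420*4,560*4),np.uint8); cv2.fillPoly(m,[np.round((P+.5)*4).astype(np.int32)],1)
c=dict(C[0]); 
for k in('fx','fy'): c[k]*=4
for k in('cx','cy'): c[k]=(c[k]+.5)*4-.5
C4=(c,C[1],C[2])
full=lambda p:cyl(p[0],p[1],p[2],.027,[(-.0625,.017),(.0625,.017),(.0805,.0135)])
p,i=fit(m>0,full,[.6,.103,-.71],C4,U=2); print(p,i)
np.save('blank.npy',p)
go([p[0],p[1],.034],p[2]+np.pi)
e=proj('',full(p),C); print(e.min(0),e.max(0),P.min(0),P.max(0))
# cradle from top, coarse
go([.537,-.231,.22],-1.67+np.pi)
E
```

```text
[ 0.59512129  0.10404155 -0.69933605] 0.952949583530426
t 17.35 yaw 0.01 shift [ -2.7  -6.5 163.3] tilt 0.0001 pos [0.5973 0.1107 0.3643] th 2.4526 F [ 0.2  0.8 -0. ] op 0.0924
[259.12737472 136.53780649] [294.76106489 280.1295846 ] [260.10606061 138.89393939] [294.04545455 279.5       ]
t 17.35 yaw 0.981 shift [-346.   -26.1  -22.7] tilt 0.0001 pos [0.5973 0.1107 0.3643] th 2.4526 F [ 0.2  0.8 -0. ] op 0.0924
```

Call:
apply_moves --deltas '[[93,[0,0,-8],0.163],[93,[0,0,-8],0.163],[93,[0,0,-7],0.163],[93,[0,0,0],0.163],[93,[0,0,0],0.163]]'

```text
t: 17.98
tool_pos: [0.5974, 0.1103, 0.3874]
orientation: [2.153, 2.288, 0.0]
force: [-0.8, -0.7, -1.1]
opening: 0.0931
```

Call:
apply_moves --deltas '[[93,[0,0,0],0.165],[93,[-58,-4.5,0],0],[93,[-58,-4.5,0],0],[93,[-58,-4.5,0],0],[93,[-58,-4.5,0],0]]'

```text
t: 18.6
tool_pos: [0.556, -0.1204, 0.3874]
orientation: [2.328, 2.109, 0.0]
force: [0.6, -0.0, -0.7]
opening: 0.0928
```

Call:
apply_moves --deltas '[[93,[-58,-4.5,0],0],[93,[-56,-3.5,0],0],[93,[0,0,0],0],[93,[0,0,0],0],[93,[0,0,0],0]]'

```text
t: 19.23
tool_pos: [0.5377, -0.2302, 0.3872]
orientation: [-2.327, -2.111, -0.0]
force: [0.6, -0.6, 0.2]
opening: 0.0931
```

Call:
apply_moves --deltas '[[93,[0,0,0],0],[93,[0,0,0],0],[93,[0,0,0],0]]'

```text
t: 19.6
tool_pos: [0.5375, -0.2311, 0.3873]
orientation: [2.328, 2.11, 0.0]
force: [-0.4, -0.1, -0.6]
opening: 0.093
```

```bash
python3 - <<'E'
from h import *
go([.537,-.231,.22],-1.67+np.pi)
C=cal('wrist'); snap('wrist','w9.png'); go([.537,-.231,.22],-1.67+np.pi)
import pickle; pickle.dump(C,open('C9.pkl','wb'))
im=cv2.imread('pics/raw_w9.png')
o=cv2.resize(im[0:300,185:385],None,fx=4,fy=2,interpolation=cv2.INTER_CUBIC)
def axes(cx,cy,a):
    u=np.array([np.cos(a),np.sin(a)]);v=np.array([-u[1],u[0]]);c=np.array([cx,cy])
    return lambda x,y,z:np.r_[c+x*u+y*v,.105+z]
f=axes(.537,-.231,-1.67)
for x in(-.055,-.031,.031,.055):
    q=proj('',[f(x,-.034,0),f(x,.034,0)],C)
    q=((q-[185,0]+.5)*[4,2]).astype(int); cv2.line(o,tuple(q[0]),tuple(q[1]),(0,0,255),1)
q=((proj('',[f(-.0625,-.025,.015),f(-.0625,.025,.015)],C)-[185,0]+.5)*[4,2]).astype(int); cv2.line(o,tuple(q[0]),tuple(q[1]),(0,255,0),1)
q=((proj('',[f(-.1,0,0),f(.12,0,0)],C)-[185,0]+.5)*[4,2]).astype(int); cv2.line(o,tuple(q[0]),tuple(q[1]),(255,0,0),1)
cv2.imwrite('pics/v9.png',o)
E
```

```text
t 19.6 yaw 0.001 shift [ 0.1 -0.5  0.3] tilt 0.0001 pos [ 0.5375 -0.2311  0.3873] th 1.4725 F [-0.4 -0.1 -0.6] op 0.093
t 19.65 yaw 0.001 shift [ 0.2 -0.5  0.3] tilt 0.0 pos [ 0.5375 -0.2313  0.3873] th 1.4723 F [0.3 0.5 0.2] op 0.0928
```

View pics/v9.png

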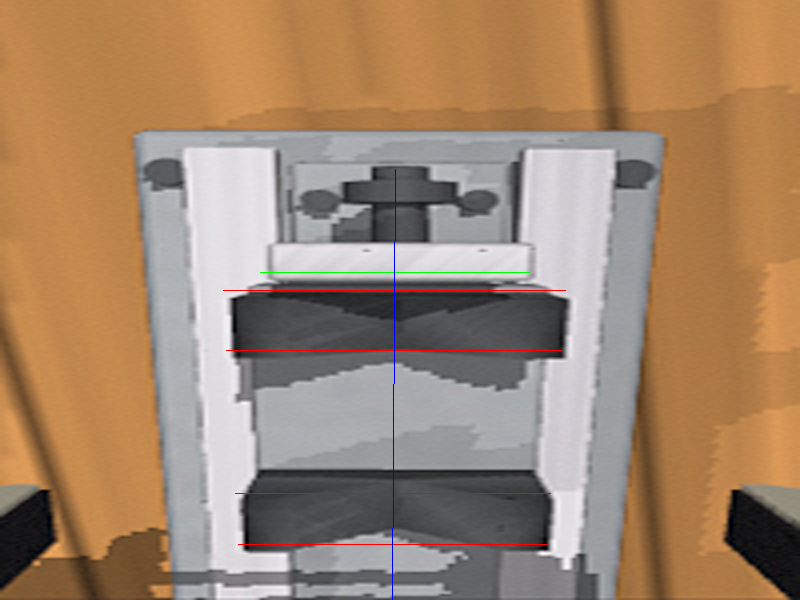

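```bash
python3 - <<'E'
from h import *
im=cv2.imread('pics/raw_w9.png'); g=cv2.cvtColor(im,cv2.COLOR_BGR2GRAY).astype(int)
for c in (245,247,249,252,256,276,284,292,312,318,322,324): print(c,g[134:150,c].tolist(),'|',g[170:182,c].tolist(),'|',g[230:250,c].tolist(),'|',g[268:280,c].tolist())
for r in (128,132,160,168,172,258,264,270): print(r,g[r,236:262].tolist(),'|',g[r,308:334].tolist())
E
```

```text
245 [223, 223, 224, 222, 223, 222, 224, 225, 224, 226, 228, 233, 227, 154, 40, 46] | [52, 46, 49, 47, 47, 50, 46, 45, 59, 108, 137, 129] | [219, 220, 220, 220, 221, 221, 220, 220, 221, 219, 222, 222, 225, 229, 225, 215, 214, 200, 188, 138] | [197, 195, 195, 198, 194, 195, 192, 208, 226, 219, 217, 219]
247 [227, 228, 229, 228, 227, 227, 229, 232, 224, 158, 144, 132, 80, 66, 57, 55] | [56, 56, 57, 62, 59, 57, 57, 55, 63, 107, 125, 123] | [226, 226, 225, 225, 224, 225, 228, 231, 229, 212, 198, 184, 137, 77, 73, 40, 44, 48, 48, 51] | [45, 46, 41, 47, 41, 38, 40, 79, 165, 224, 217, 215]
249 [227, 226, 228, 227, 227, 229, 233, 213, 127, 153, 167, 147, 64, 70, 57, 61] | [65, 68, 66, 66, 66, 68, 62, 62, 67, 91, 104, 100] | [122, 128, 140, 137, 115, 90, 84, 57, 45, 67, 70, 70, 66, 62, 60, 64, 60, 54, 54, 53] | [55, 57, 59, 57, 54, 53, 51, 88, 168, 228, 215, 212]
252 [149, 159, 157, 159, 150, 169, 217, 148, 93, 128, 141, 129, 53, 29, 37, 63] | [79, 74, 80, 80, 82, 78, 77, 74, 78, 96, 106, 102] | [173, 171, 179, 167, 109, 39, 47, 51, 64, 77, 70, 68, 66, 65, 64, 59, 57, 52, 56, 60] | [70, 70, 69
[... 3555 characters left out ...]
6, 222, 220, 218, 217, 220, 224, 218, 155, 31, 51, 59, 64, 66, 69, 67, 71, 74, 74, 76, 78, 82, 83, 84, 76] | [77, 77, 78, 79, 77, 75, 71, 70, 68, 64, 62, 63, 57, 45, 84, 182, 232, 225, 223, 224, 226, 226, 189, 134, 161, 156]
264 [155, 167, 229, 220, 219, 218, 218, 221, 216, 149, 27, 49, 53, 59, 66, 67, 72, 70, 74, 75, 78, 82, 80, 80, 81, 86] | [83, 77, 74, 84, 81, 79, 76, 74, 73, 67, 65, 63, 53, 29, 110, 206, 230, 223, 224, 225, 226, 213, 164, 152, 159, 157]
270 [156, 174, 228, 220, 220, 217, 217, 221, 229, 195, 18, 41, 53, 59, 60, 65, 69, 74, 74, 81, 82, 82, 86, 82, 75, 75] | [89, 83, 85, 83, 82, 78, 75, 69, 68, 62, 57, 52, 35, 15, 151, 240, 224, 224, 223, 225, 229, 215, 148, 159, 158, 156]
```

```bash
python3 - <<'E'
from h import *
import pickle; C=pickle.load(open('C9.pkl','rb'))
from scipy.optimize import least_squares
obs=[(245,178.65,-.031,None),(324,178.8,-.031,None),(247,275.6,.055,None),(318,275.4,.055,None)]
side=[(242.5,168,.034),(325.9,168,-.034),(245.2,264,.034),(322.1,264,-.034)]
# which side is +y?  use sign from projection
def loc(uv,p):
    P=back('',[uv],p[3] if len(p)>3 else .105,C)[0,:2]-p[:2]; c,s=np.cos(p[2]),np.sin(p[2]); return c*P[0]+s*P[1],-s*P[0]+c*P[1]
sg=np.sign(loc((242.5,168),[.537,-.231,-1.67])[1]);print('sign',sg)
def res(p): return [loc(o[:2],p)[0]-o[2] for o in obs]+[loc(o[:2],p)[1]-sg*o[2] for o in side]
r=least_squares(res,[.537,-.231,-1.67],x_scale=[.01,.01,.1]); print(r.x.round(5),(np.array(r.fun)*1000).round(2))
r2=least_squares(res,[.537,-.231,-1.67,.105],x_scale=[.01,.01,.1,.01]); print(r2.x.round(5),(np.array(r2.fun)*1000).round(2))
c,s=np.cos(r.x[2]),np.sin(r.x[2])
f=lambda x,y,z:[r.x[0]+c*x-s*y,r.x[1]+s*x+c*y,.105+z]
print('endstop pred row',proj('',[f(-.0625,.02,.015),f(-.0625,-.02,.015),f(-.055,.03,0),f(.031,.03,0),f(-.0625,.025,.015),f(-.0625,-.025,.015)],C).round(1))
b=np.load('blank.npy'); go([b[0],b[1],.034],b[2]+np.pi); np.save('cradle.npy',r.x)
E
```

```text
sign -1.0
[ 0.5375  -0.23451 -1.67007] [-0.2  -0.24  0.41  0.03  0.36 -0.19  0.23 -0.39]
[ 0.5375  -0.23451 -1.67007  0.10498] [-0.21 -0.24  0.41  0.03  0.35 -0.19  0.22 -0.39]
endstop pred row [[311.1 140.6]
 [257.5 140.4]
 [321.8 149.2]
 [318.4 250. ]
 [317.8 140.6]
 [250.8 140.4]]
t 19.65 yaw -0.97 shift [171.7 293.7 186.3] tilt 0.0 pos [ 0.5375 -0.2313  0.3873] th 1.4723 F [0.3 0.5 0.2] op 0.0928
```

Call:
apply_moves --deltas '[[93,[0,0,0],-0.162],[93,[0,0,0],-0.162],[93,[0,0,0],-0.162],[93,[0,0,0],-0.162],[93,[0,0,0],-0.162]]'

```text
t: 20.27
tool_pos: [0.5374, -0.2316, 0.3872]
orientation: [-1.302, -2.859, 0.0]
force: [0.2, 0.2, -0.1]
opening: 0.0931
```

Call:
apply_moves --deltas '[[93,[0,0,0],-0.16],[93,[28.5,49,5],0],[93,[28.5,49,5],0],[93,[28.5,49,5],0],[93,[28.5,49,5],0]]'

```text
t: 20.9
tool_pos: [0.5765, -0.0065, 0.3673]
orientation: [1.077, 2.951, 0.0]
force: [1.2, -0.5, 0.3]
opening: 0.0929
```

Call:
apply_moves --deltas '[[93,[28.5,49,20],0],[93,[28.5,49,30],0],[93,[0,0,40],0],[93,[0,0,25],0],[93,[0,0,0],0]]'

```text
t: 21.52
tool_pos: [0.5944, 0.1022, 0.2503]
orientation: [-1.075, -2.947, 0.004]
force: [0.1, -0.7, 0.3]
opening: 0.093
```

Call:
apply_moves --deltas '[[93,[0,0,0],0],[93,[0,0,0],0]]'

```text
t: 21.78
tool_pos: [0.5965, 0.1019, 0.2551]
orientation: [1.077, 2.948, 0.002]
force: [-0.1, -0.5, 0.7]
opening: 0.0931
```

```bash
python3 - <<'E'
from h import *
b=np.load('blank.npy'); go([b[0],b[1],.034],b[2]+np.pi)
C=cal('wrist'); snap('wrist','w10.png'); im=cv2.imread('pics/raw_w10.png').astype(int)
g=im[:,:,1]
full=lambda p:cyl(p[0],p[1],p[2],.027,[(-.0625,.017),(.0625,.017),(.0805,.0135)])
q=cv2.convexHull(proj('',full(b),C).astype(np.float32))[:,0]; print(q.min(0),q.max(0))
# model vs observed side edges
for x in (-.03,0.,.03):
    P=cyl(b[0],b[1],b[2],.027,[(x,.017)]); uv=proj('',P,C); r=int(uv[:,1].mean()); print(x,r,'model',uv[:,0].min().round(1),uv[:,0].max().round(1)); a,e=int(uv[:,0].min()),int(uv[:,0].max()); print(im[r,a-7:a+8,1].tolist(),im[r,e-7:e+8,1].tolist())
E
```

```text
t 21.77 yaw -0.001 shift [ 2.5  0.8 54.1] tilt 0.0031 pos [0.5965 0.1019 0.2551] th 2.4413 F [-0.1 -0.5  0.7] op 0.0931
[256.2886  134.19194] [310.83142 345.7376 ]
-0.03 186 model 257.3 309.7
[46, 49, 49, 53, 54, 51, 52, 43, 59, 98, 127, 136, 144, 158, 163] [212, 212, 218, 222, 218, 205, 191, 179, 150, 83, 73, 76, 80, 75, 77]
0.0 230 model 258.2 308.7
[49, 49, 49, 49, 47, 54, 46, 43, 80, 119, 124, 126, 132, 137, 139] [111, 107, 115, 115, 108, 101, 99, 93, 77, 35, 37, 38, 42, 41, 38]
0.03 271 model 259.0 307.7
[49, 48, 45, 50, 46, 49, 46, 67, 112, 117, 90, 96, 100, 103, 102] [108, 103, 111, 110, 103, 100, 98, 88, 73, 69, 70, 80, 81, 78, 79]
```

Call:
apply_moves --deltas '[[93,[2,1,25],0],[93,[0,0,20],0],[93,[0,0,8],0],[60,[0,0,0],0],[60,[0,0,0],0]]'

```text
t: 22.45
tool_pos: [0.5952, 0.1041, 0.2008]
orientation: [1.077, 2.95, 0.001]
force: [-0.3, 0.0, 0.2]
opening: 0.0773
```

Call:
apply_moves --deltas '[[60,[0,0,0],0],[60,[0,0,0],0],[60,[0,0,0],0]]'

```text
t: 22.82
tool_pos: [0.5949, 0.1041, 0.2003]
orientation: [1.077, 2.951, 0.0]
force: [-0.7, 0.6, 0.5]
opening: 0.0601
```

```bash
python3 - <<'E'
from h import *
b=np.load('blank.npy'); go([b[0],b[1],.034],b[2]+np.pi)
E
```

```text
t 22.82 yaw -0.0 shift [-0.3  0.1 -0.7] tilt 0.0004 pos [0.5949 0.1041 0.2003] th 2.4418 F [-0.7  0.6  0.5] op 0.0601
```

Call:
apply_moves --deltas '[[0,[0,0,0],0],[0,[0,0,0],0],[0,[0,0,0],0],[0,[0,0,0],0],[0,[0,0,0],0]]' --grip_force 30

```text
t: 23.45
tool_pos: [0.5949, 0.1043, 0.2001]
orientation: [1.077, 2.951, 0.001]
force: [1.9, 1.5, -0.5]
opening: 0.0334
```

Call:
apply_moves --deltas '[[0,[0,0,0],0],[0,[0,0,-15],0],[0,[0,0,-35],0],[0,[0,0,-50],0],[0,[0,0,-40],0]]'

```text
t: 24.08
tool_pos: [0.5948, 0.1039, 0.3432]
orientation: [1.077, 2.95, 0.001]
force: [0.5, -0.2, -0.5]
opening: 0.0333
```

```bash
python3 - <<'E'
from h import *
c=np.load('cradle.npy'); go([c[0],c[1],.175],c[2]+np.pi)
E
```

```text
t 24.07 yaw 0.97 shift [-342.5  -23.4    1.2] tilt 0.0017 pos [0.5948 0.1039 0.3432] th 2.4417 F [ 0.5 -0.2 -0.5] op 0.0333
```

Call:
apply_moves --deltas '[[0,[0,0,0],0.162],[0,[0,0,0],0.162],[0,[0,0,0],0.162],[0,[0,0,0],0.162],[0,[0,0,0],0.162]]'

```text
t: 24.7
tool_pos: [0.5946, 0.1039, 0.341]
orientation: [2.159, 2.282, -0.0]
force: [-0.6, 1.5, -0.9]
opening: 0.0333
```

Call:
apply_moves --deltas '[[0,[0,0,0],0.16],[0,[-55,-4,0],0],[0,[-55,-4,0],0],[0,[-55,-4,0],0],[0,[-55,-4,0],0]]'

```text
t: 25.32
tool_pos: [0.5564, -0.1149, 0.3412]
orientation: [2.328, 2.108, 0.0]
force: [1.8, -0.3, -1.1]
opening: 0.0333
```

Call:
apply_moves --deltas '[[0,[-55,-4,0],0],[0,[-55,-3.5,0],0],[0,[-14,0,0],0],[0,[0,0,0],0],[0,[0,0,0],0]]'

```text
t: 25.95
tool_pos: [0.5377, -0.2346, 0.3402]
orientation: [-2.327, -2.11, -0.001]
force: [-1.0, -0.2, -1.2]
opening: 0.0333
```

Call:
apply_moves --deltas '[[0,[0,0,0],0],[0,[0,0,0],0],[0,[0,0,0],0]]'

```text
t: 26.32
tool_pos: [0.5375, -0.2353, 0.34]
orientation: [-2.328, -2.11, 0.0]
force: [0.5, -0.4, -1.4]
opening: 0.0333
```

```bash
python3 - <<'E'
from h import *
c=np.load('cradle.npy'); go([c[0],c[1],.112],c[2]+np.pi)
C=cal('wrist'); snap('wrist','w11.png'); s=robot.read_state(); x,y,z=s['tool_pos']; zc=z-.174
im=cv2.imread('pics/raw_w11.png').astype(int); T=Ro.from_rotvec(s['orientation']).as_matrix(); a=np.arctan2(T[1,0],T[0,0])-np.pi
for xx in (-.06,-.045,-.03):
    P=cyl(x,y,a,zc,[(xx,.017)]); uv=proj('',P,C); r=int(uv[:,1].mean()); print(xx,r,'model',uv[:,0].min().round(1),uv[:,0].max().round(1)); A,e=int(uv[:,0].min()),int(uv[:,0].max()); print(im[r,A-9:A+10].sum(1).tolist(),im[r,e-9:e+10].sum(1).tolist())
uv=proj('',cyl(x,y,a,zc,[(-.0625,.017)]),C); print(uv.min(0),uv.max(0)); r=int(uv[:,1].min()); print(r,im[r-15:r+25,int(uv[:,0].mean())].tolist())
E
```

```text
t 26.32 yaw 0.001 shift [ 0.8 -0.1 61. ] tilt 0.0001 pos [ 0.5375 -0.2353  0.34  ] th 1.4727 F [ 0.5 -0.4 -1.4] op 0.0333
-0.06 149 model 247.8 321.0
[189, 190, 198, 199, 203, 206, 220, 228, 224, 237, 274, 324, 341, 375, 375, 364, 363, 358, 360] [371, 361, 358, 354, 330, 321, 288, 235, 224, 240, 228, 233, 225, 223, 216, 222, 202, 201, 203]
-0.045 181 model 248.7 319.9
[190, 200, 205, 225, 230, 242, 245, 255, 280, 328, 346, 303, 349, 376, 386, 399, 407, 424, 428] [522, 533, 522, 510, 478, 452, 421, 410, 361, 274, 272, 273, 262, 253, 241, 234, 229, 210, 177]
-0.03 211 model 249.4 318.9
[725, 672, 442, 536, 559, 549, 568, 506, 314, 300, 296, 322, 366, 383, 401, 404, 416, 432, 437] [524, 524, 515, 505, 464, 437, 415, 380, 457, 567, 550, 549, 558, 551, 553, 535, 458, 547, 694]
[247.68943697 141.8271016 ] [321.14952998 146.37589002]
141 [[226, 223, 226], [224, 221, 224], [222, 219, 222], [224, 219, 222], [226, 221, 225], [227, 223, 225], [228, 226, 227], [232, 228, 231], [229, 226, 228], [198, 193, 199], [158, 152, 157], [99, 98, 95], [93, 87, 87], [80, 79, 78], [63, 62, 61], [82, 79, 79], [91, 90, 90], [98, 95, 92], [84, 81, 77], [38, 29, 25], [67, 84, 98], [74, 120, 153], [79, 128, 160], [80, 131, 165], [81, 128, 163], [75, 121, 155], [86, 141, 180], [115, 185, 230], [118, 190, 234], [114, 185, 229], [116, 184, 228], [114, 183, 227], [114, 185, 228], [114, 184, 228], [115, 185, 228], [116, 183, 228], [116, 182, 228], [115, 185, 228], [117, 186, 228], [115, 184, 226]]
```

Call:
apply_moves --deltas '[[0,[0,0,25],0],[0,[0,0,20],0],[0,[0,0,10],0],[0,[0,0,0],0],[0,[0,0,0],0]]'

```text
t: 27.0
tool_pos: [0.5377, -0.236, 0.2858]
orientation: [2.328, 2.108, 0.001]
force: [-0.6, 0.5, -0.4]
opening: 0.0332
```

Call:
apply_moves --deltas '[[0,[1,0,0],0],[0,[0.5,0,0],0],[0,[0,0,0],0],[0,[0,0,0],0]]'

```text
t: 27.5
tool_pos: [0.5376, -0.2344, 0.2851]
orientation: [2.328, 2.109, 0.0]
force: [-0.4, 1.3, -0.7]
opening: 0.0334
```

```bash
python3 - <<'E'
from h import *
c=np.load('cradle.npy'); go([c[0],c[1],.112],c[2]+np.pi)
C=cal('wrist'); snap('wrist','w12.png'); im=cv2.imread('pics/raw_w12.png')
u=np.array([np.cos(c[2]),np.sin(c[2])]); P=[*(c[:2]-.0625*u),.12]
q=proj('',[P],C)[0]; print('stop edge at',q)
g=im[:,:,:].sum(2).astype(int); k=int(q[0])
for dc in(-20,0,20): print(g[int(q[1])-14:int(q[1])+28,k+dc].tolist())
E
```

```text
t 27.5 yaw 0.0 shift [-0.1 -0.1  6.1] tilt 0.0002 pos [ 0.5376 -0.2344  0.2851] th 1.4718 F [-0.4  1.3 -0.7] op 0.0334
stop edge at [284.46899017 145.01700951]
[656, 651, 651, 642, 637, 630, 629, 627, 621, 593, 511, 453, 380, 245, 188, 211, 235, 294, 386, 361, 390, 456, 495, 480, 470, 470, 477, 476, 468, 470, 473, 467, 459, 466, 469, 469, 466, 470, 466, 461, 461, 464]
[625, 627, 618, 616, 613, 615, 612, 615, 632, 614, 535, 472, 387, 251, 175, 208, 221, 213, 293, 385, 369, 418, 547, 559, 547, 542, 545, 548, 543, 545, 545, 547, 545, 541, 544, 542, 544, 539, 540, 546, 540, 542]
[639, 646, 650, 654, 654, 647, 644, 636, 637, 628, 542, 466, 389, 265, 176, 187, 226, 274, 381, 379, 387, 498, 584, 564, 550, 556, 559, 560, 554, 554, 556, 553, 550, 553, 558, 559, 552, 552, 553, 551, 555, 555]
```

Call:
apply_moves --deltas '[[0,[0.7,0,0],0],[0,[0.7,0,0],0],[0,[0,0,0],0],[0,[0,0,0],0]]'

```text
t: 28.05
tool_pos: [0.5377, -0.233, 0.285]
orientation: [2.329, 2.109, -0.0]
force: [-0.8, -0.3, -0.1]
opening: 0.0333
```

Call:
apply_moves --deltas '[[0,[0.5,0,0],0],[0,[0.5,0,0],0],[0,[0,0,0],0],[0,[0,0,0],0]]'

```text
t: 28.55
tool_pos: [0.5378, -0.232, 0.285]
orientation: [2.329, 2.109, -0.0]
force: [0.5, -0.0, -0.7]
opening: 0.0334
```

Call:
apply_moves --deltas '[[0,[0.5,0,0],0],[0,[0.5,0,0],0],[0,[0,0,0],0],[0,[0,0,0],0]]'

```text
t: 29.05
tool_pos: [0.5378, -0.2317, 0.2852]
orientation: [2.328, 2.108, -0.001]
force: [-1.4, -5.5, -0.8]
opening: 0.0332
```

```bash
python3 - <<'E'
from h import *
c=np.load('cradle.npy'); go([c[0],c[1],.112],c[2]+np.pi)
snap('wrist','w13.png'); im=cv2.imread('pics/raw_w13.png')
g=im.sum(2).astype(int)
for dc in(-20,0,20): print(g[136:166,284+dc].tolist())
E
```

```text
t 29.05 yaw -0.0 shift [-2.9 -0.   6.2] tilt 0.0016 pos [ 0.5378 -0.2317  0.2852] th 1.4715 F [-1.4 -5.5 -0.8] op 0.0332
[657, 654, 636, 648, 637, 631, 628, 634, 622, 615, 582, 499, 424, 338, 312, 372, 440, 507, 477, 482, 470, 476, 474, 478, 471, 464, 472, 470, 469, 473]
[636, 630, 620, 616, 618, 607, 611, 614, 622, 627, 594, 521, 438, 362, 323, 334, 348, 545, 563, 544, 542, 544, 543, 545, 540, 547, 548, 545, 543, 538]
[640, 645, 653, 653, 656, 646, 644, 632, 636, 634, 609, 523, 442, 360, 323, 388, 495, 581, 570, 555, 559, 555, 555, 558, 554, 558, 559, 555, 557, 559]
```

Call:
apply_moves --deltas '[[0,[-0.9,0,0],0],[0,[0,0,2],0],[0,[0,0,2],0],[0,[0,0,1],0],[0,[0,0,0],0]]'

```text
t: 29.72
tool_pos: [0.5379, -0.232, 0.2801]
orientation: [2.328, 2.108, 0.0]
force: [0.3, -3.5, 1.7]
opening: 0.0335
```

Call:
apply_moves --deltas '[[0,[0,0,0],0],[0,[0,0,0.5],0],[0,[0,0,0],0],[0,[0,0,0],0]]'

```text
t: 30.22
tool_pos: [0.5379, -0.232, 0.2797]
orientation: [2.328, 2.108, 0.0]
force: [0.2, -4.7, 3.3]
opening: 0.0333
```

```bash
python3 - <<'E'
from h import *
c=np.load('cradle.npy'); go([c[0],c[1],.112],c[2]+np.pi)
E
```

```text
t 30.23 yaw 0.0 shift [-2.5 -0.1  0.7] tilt 0.0006 pos [ 0.5379 -0.232   0.2797] th 1.4718 F [ 0.2 -4.7  3.3] op 0.0333
```

Call:
apply_moves --deltas '[[0,[-0.3,0,0.4],0],[0,[0,0,0.3],0],[0,[0,0,0],0],[0,[0,0,0],0]]'

```text
t: 30.72
tool_pos: [0.5379, -0.232, 0.279]
orientation: [2.328, 2.109, 0.001]
force: [2.1, -1.7, 4.1]
opening: 0.0331
```

Call:
apply_moves --deltas '[[50,[0,0,0],0],[50,[0,0,0],0],[50,[0,0,0],0],[50,[0,0,0],0],[50,[0,0,-10],0]]'

```text
t: 31.35
tool_pos: [0.5373, -0.2319, 0.2881]
orientation: [-2.327, -2.107, 0.001]
force: [-0.0, 0.5, 0.2]
opening: 0.0498
```

Call:
apply_moves --deltas '[[50,[0,0,-20],0],[0,[0,0,-20],0],[0,[0,0,0],0],[0,[0,0,0],0],[0,[0,0,0],0]]'

```text
t: 31.98
tool_pos: [0.5374, -0.232, 0.3278]
orientation: [-2.328, -2.108, 0.001]
force: [-0.2, 0.8, 0.2]
opening: 0.0144
```

Call:
apply_moves --deltas '[[0,[0,0,0],0],[0,[0,0,0],0],[0,[0,0,0],0]]'

```text
t: 32.35
tool_pos: [0.5377, -0.2322, 0.3286]
orientation: [-2.328, -2.109, 0.0]
force: [-0.4, -0.4, -0.2]
opening: 0.0007
```

```bash
python3 - <<'E'
from h import *
c=np.load('cradle.npy'); go([c[0],c[1],.123],c[2]+np.pi,.186)
C=cal('wrist'); snap('wrist','w14.png'); im=cv2.imread('pics/raw_w14.png').astype(int)
for xx in (-.06,-.03,-.02):
    P=cyl(c[0],c[1],c[2],.105,[(xx,.017)]); uv=proj('',P,C); r=int(uv[:,1].mean()); print(xx,r,'model',uv[:,0].min().round(1),uv[:,0].max().round(1)); A,e=int(uv[:,0].min()),int(uv[:,0].max()); print(im[r,A-9:A+10].sum(1).tolist(),im[r,e-9:e+10].sum(1).tolist())
q=proj('',cyl(c[0],c[1],c[2],.105,[(-.0625,.017)]),C); print(q.min(0),q.max(0)); r=int(q[:,1].min()); print(r,im[r-10:r+20,int(q[:,0].mean())].sum(1).tolist())
q=proj('',cyl(c[0],c[1],c[2],.105,[(.0805,.0135),(.0625,.017)]),C); print(q.min(0),q.max(0))
E
```

```text
t 32.35 yaw 0.0 shift [-2.3  0.  19.6] tilt 0.0003 pos [ 0.5377 -0.2322  0.3286] th 1.4718 F [-0.4 -0.4 -0.2] op 0.0007
-0.06 146 model 256.5 311.7
[222, 242, 237, 240, 244, 237, 242, 240, 239, 231, 252, 278, 318, 323, 381, 438, 468, 476, 487] [570, 558, 541, 546, 479, 280, 309, 314, 298, 278, 256, 203, 193, 176, 296, 447, 433, 438, 430]
-0.03 194 model 257.4 310.5
[325, 324, 329, 325, 326, 333, 339, 330, 333, 330, 318, 333, 386, 427, 450, 492, 511, 517, 527] [560, 538, 517, 517, 528, 532, 504, 471, 415, 375, 314, 262, 279, 275, 270, 282, 280, 279, 284]
-0.02 209 model 257.7 310.2
[578, 567, 554, 559, 559, 566, 564, 584, 518, 305, 320, 331, 382, 420, 453, 489, 507, 511, 530] [543, 531, 515, 513, 529, 524, 495, 445, 380, 405, 480, 512, 519, 466, 353, 369, 368, 365, 368]
[256.44005098 141.07316834] [311.8213674  144.27340022]
141 [685, 681, 671, 666, 666, 660, 663, 665, 676, 672, 615, 516, 372, 436, 630, 621, 612, 610, 611, 615, 614, 617, 615, 616, 617, 614, 619, 617, 619, 619]
[259.80186966 307.77568318] [307.40460614 355.30121946]
```

Call:
apply_moves --deltas '[[0,[-2.2,0,10],0],[0,[0,0,7],0],[0,[0,0,0],0],[0,[0,0,0],0],[0,[0,0,0],0]]' --grip_force 20

```text
t: 33.02
tool_pos: [0.5377, -0.2344, 0.3122]
orientation: [2.328, 2.108, 0.0]
force: [0.4, 0.1, -0.6]
opening: 0.0008
```

Call:
apply_moves --deltas '[[0,[0,0,1],0],[0,[0,0,1],0],[0,[0,0,1],0],[0,[0,0,0.5],0],[0,[0,0,0],0]]'

```text
t: 33.65
tool_pos: [0.5375, -0.2343, 0.3084]
orientation: [2.329, 2.109, -0.0]
force: [-1.1, 0.6, 1.6]
opening: 0.0006
```

Call:
apply_moves --deltas '[[0,[0,0,0.5],0],[0,[0,0,0.5],0],[0,[0,0,0],0],[0,[0,0,0],0]]'

```text
t: 34.15
tool_pos: [0.5376, -0.2344, 0.3083]
orientation: [2.328, 2.108, 0.0]
force: [-4.6, 1.5, 8.9]
opening: 0.0004
```

```bash
python3 - <<'E'
from h import *
s=robot.read_state(); print(s['tool_pos'],s['force'],s['wrist_torque'],s['opening'])
E
```

```text
[ 0.53763374 -0.2343594   0.30830496] [-4.58755596  1.52286558  8.86735597] [2.84875653e-01 7.02952240e-01 3.35706746e-04] 0.00042194878582737475
```

Call:
apply_moves --deltas '[[0,[0,-0.3,0],0],[0,[0,-0.3,0.4],0],[0,[0,0,0.4],0],[0,[0,0,0],0],[0,[0,0,0],0]]'

```text
t: 34.78
tool_pos: [0.5373, -0.2343, 0.3082]
orientation: [2.327, 2.108, 0.001]
force: [-4.9, 2.6, 11.6]
opening: 0.0004
```

Call:
apply_moves --deltas '[[0,[0,-0.4,0],0],[0,[0,-0.4,0],0],[0,[0,0,0],0],[0,[0,0,0],0]]'

```text
t: 35.28
tool_pos: [0.5369, -0.2342, 0.3082]
orientation: [2.326, 2.107, 0.003]
force: [0.7, 2.3, 8.1]
opening: 0.0002
```

Call:
apply_moves --deltas '[[0,[0.2,0,0.4],0],[0,[0,0,0.4],0],[0,[0,0,0],0],[0,[0,0,0],0],[0,[0,0,0],0]]'

```text
t: 35.9
tool_pos: [0.5369, -0.2342, 0.3082]
orientation: [2.326, 2.107, 0.002]
force: [-2.8, 3.2, 12.1]
opening: 0.0004
```

```bash
python3 - <<'E'
from h import *
s=robot.read_state(); print(s['tool_pos'],s['force'],s['wrist_torque'])
c=np.load('cradle.npy')
C=cal('wrist'); snap('wrist','w15.png'); im=cv2.imread('pics/raw_w15.png').astype(int)
for xx in (-.028,-.02,-.012):
    P=cyl(c[0],c[1],c[2],.105,[(xx,.017)]); uv=proj('',P,C); r=int(uv[:,1].mean()); print(xx,r,'model',uv[:,0].min().round(1),uv[:,0].max().round(1)); A,e=int(uv[:,0].min()),int(uv[:,0].max()); print(im[r,A-9:A+10].sum(1).tolist(),im[r,e-9:e+10].sum(1).tolist())
q=proj('',cyl(c[0],c[1],c[2],.105,[(-.0625,.017)]),C); print(q.min(0),q.max(0)); r=int(q[:,1].min()); print(r,im[r-10:r+14,int(q[:,0].mean())].sum(1).tolist())
snap('top','t15.png')
a,b=cv2.imread('pics/raw_t0.png').astype(int),cv2.imread('pics/raw_t15.png').astype(int)
for n,(u,v,w,h) in dict(mallet=(210,50,55,105),clog=(275,118,105,45),jar=(286,266,32,32),box=(118,215,76,56)).items(): print(n,np.abs(a-b).sum(2)[v:v+h,u:u+w].mean().round(1))
s=robot.read_state(); print(s['t'],s['force'])
E
```

```text
[ 0.53691466 -0.23419763  0.30817931] [-2.81819302  3.17308011 12.14674633] [0.42118902 0.49764668 0.02261346]
-0.028 201 model 254.5 313.2
[332, 335, 335, 334, 331, 329, 325, 334, 327, 333, 325, 321, 374, 419, 449, 471, 504, 506, 520] [533, 515, 512, 519, 534, 528, 499, 451, 423, 362, 294, 258, 272, 280, 284, 277, 265, 280, 274]
-0.02 214 model 254.7 312.9
[569, 562, 561, 557, 567, 567, 571, 583, 512, 308, 322, 330, 364, 407, 441, 471, 494, 513, 519] [537, 523, 510, 507, 520, 533, 513, 480, 436, 376, 397, 486, 520, 523, 523, 529, 535, 530, 538]
-0.012 227 model 255.0 312.5
[561, 564, 561, 560, 560, 569, 570, 588, 521, 296, 336, 361, 404, 430, 458, 495, 509, 519, 533] [532, 514, 501, 503, 515, 526, 503, 445, 409, 378, 434, 522, 510, 515, 503, 507, 506, 507, 510]
[253.15842964 138.96592494] [314.93226794 142.2171138 ]
138 [682, 676, 673, 672, 665, 664, 664, 662, 673, 680, 660, 575, 477, 345, 472, 627, 624, 609, 608, 613, 614, 618, 617, 620]
mallet 22.3
clog 16.4
jar 12.1
box 33.1
36.0 [-2.25665211  2.45603855 12.50719563]
```

Call:
apply_moves --deltas '[[0,[0,-0.3,0.2],0],[0,[0,0,0],0],[0,[0,0,0],0],[0,[0,0,0],0],[0,[0,0,0],0]]'

```text
t: 36.62
tool_pos: [0.5368, -0.2342, 0.3081]
orientation: [2.326, 2.107, 0.003]
force: [-1.4, 1.4, 13.5]
opening: -0.0001
```

```bash
python3 - <<'E'
from h import *
s=robot.read_state(); print(s['t'],s['tool_pos'],s['force'],np.abs(s['dq']).max())
a,b=cv2.imread('pics/raw_t0.png'),cv2.imread('pics/raw_t15.png')
for n,(u,v,w,h) in dict(mallet=(210,115,55,45),clog=(275,118,105,45),jar=(286,266,32,32),box=(118,215,50,56)).items():
    r=cv2.matchTemplate(b[v-12:v+h+12,u-12:u+w+12],a[v:v+h,u:u+w],cv2.TM_CCOEFF_NORMED); _,m,_,l=cv2.minMaxLoc(r); print(n,round(m,3),l[0]-12,l[1]-12)
E
```

```text
36.625 [ 0.5367877  -0.23415229  0.30813707] [-1.36805179  1.38556893 13.5065856 ] 0.0012810783446737246
mallet 0.972 0 0
clog 0.978 0 0
jar 0.997 0 0
box 0.904 0 0
```

```bash
python3 -c "
from h import *
print(order.close_job()); s=robot.read_state(); print(s['t'],s['force'],s['tool_pos'])"
```

```text
the job is handed in; nothing more can be done
None
the job is handed in; nothing more can be done
```

The key is in the nearest control box, pushed home and turned to its stop. The largest blank lies in the V-saddles, and the closed fingertips were still pressing it down when I handed the job in. Handing in gave no verdict, so these are my own last checks, at 36.6 s of the 61 s allowed.

- **Key:** the collar seated at the expected height, with 6 N of resistance. At the end of the turn I felt 0.67 N m at the stop. A top picture afterwards showed the key standing across its starting direction.
- **Blank along the V:** I pushed the plain end against the end stop until it resisted with 5.5 N, ferrule towards the drill. A later wrist picture showed no gap at the stop.
- **Blank in the V:** I then let it go so it could settle, and pressed on it from above. The fingertips met its top at 122 mm, as they should if it is seated. It appears within about 0.4 mm of the V axis.
- **Final push:** 13.5 N down with about 1.4 N sideways, which I estimate as 8–11 N on each side of the V. This is worked out from the wrist force, since the contact on each side could not be measured directly.
- **Bystanders:** the mallet, clog and jar sit at the same pixels in the top picture as at the start.

**Checks that disagreed:**
- The blank looked about 3% wider in the last wrist pictures than the model predicts. I put this down to shadow at its edge, because the contact height agreed.
- The blank sat about 2.5 mm nearer the drill in the gripper than I had first measured. Pushing it against the stop corrected that.

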